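Put the hand die away in the roll-top store

ROBOT

A 6-joint arm with a two-finger parallel gripper is mounted at the origin on the work surface. World frame = base frame: x ahead of the robot, y to its left, z up, the work surface at z = 0. Lengths are in m, angles in degrees, forces in N, time in s.
With the tool pointing down it reaches from about 0.4 to 0.825 m from the base axis. Payload 7 kg.
Tool frame: the origin (TCP) lies at the very end of the fingers, on their centre line; the grasp point (between the pads) lies 19 mm behind it; z points along the fingers, y is the line along which they close (so a half turn about z gives the same grasp; the last joint's range is limited). The gripper opens to 88 mm and grips with 3 to 60 N. Pads are 19 mm wide; open, the fingers measure 130 mm over their backs; the gripper's body (78 mm by 193 mm) begins 47 mm behind the grasp point.
Start: joints at [82.569, 20.546, 0.682, 0, -70.136, -16.507], TCP at [0.274, 0.617, 0.227] pointing down, gripper open.
Joint ranges: [-176.03, 176.03], [-82.01, 121.73], [-58.28, 71.71], [-173.87, 95.51], [-174.79, -0.11], [-173.66, 173.66]. Speed limits (degrees/s): [136.94, 136.94, 172.46, 180, 180, 180].

INTERFACE

Orientations are given as [roll, pitch, yaw] about the fixed x, y, z axes, in that order (R = Rz(yaw) Ry(pitch) Rx(roll)).
In Python, from plant import ctrl gives the robot as it stands.
- The arm moves only by the tool carry_out, never from a script. Its argument "deltas" is a list that holds one entry, the list of rows, each a list of 5 numbers: the shift along the tool's x, y, z scaled (see below), then the turn about the tool's z scaled (see below), then the opening, from -1 (shut) to 1 (fully open). A call has 1 to 5 rows; each row is the pose to reach, as a shift and turn from the pose commanded when the call began, along the tool's axes at that moment, turning the shorter way round; what a row does not reach only later rows make up. The controller multiplies each number of a shift by 20 cm and each number of a turn by 2 pi rad. A row lasts 1/10 s, in which the tool goes at most 50 mm and 8.59 degrees, less where a joint would pass 70% of its speed; a pose out of reach is approached as far as the arm can. A call with a number of a shift or a turn outside -1 to 1 is refused whole. A call with a gripper value outside its range is refused whole. The fingers move at their own pace and stop on an object; the grip force is fixed at half the most. Time passes only in rows, so rows that repeat a pose let the fingers close. It gives the time, the measured TCP pose, the force, the opening and the grip force at its end, in the units of the state.
- ctrl.get_obs(): the state, without advancing time (a new reading comes with each control period).
- ctrl.snapshot(name): name is "side" or "top" or "wrist"; returns a dict with "color" (384x512x3 uint8, red, green, blue), "camera_matrix" (3x3 intrinsics, pixels), "k1" (the pictures are not rectified: a ray, as slopes to the right and down, at radius r is drawn at 1 + k1 r^2 times it, then the intrinsics apply), "R" (3x3) and "t" (3): a world point X has camera coordinates R X + t. Camera axes: x right, y down, z forward; pixel columns grow to the right and rows downward; lengths in m; the calibration is good to about 2 mm. A picture is of the moment at which its call begins. There is no depth.
- ctrl.close_job(): hands the job in; it is judged then, once.
Trained networks look in a picture, given as the dict that the camera call returned (one of the last four; its "shot" number tells which), for a name from the list of things; names that differ only in an ending like _2 or _b are one class to them, and where a whole thing is asked for, a point or a joint stands for the part that bears it (a point fixed in the world has none). Each returns a list of dicts, best first, with "p" (0 to 1); they miss things now and then, are a little off and sometimes report something else, mostly with a low value. They report only what shows in the picture. A call takes as long as a camera call. They do not tell look-alikes from the thing itself.
- ctrl.search_frame(picture, name): "centre" ([column, row] in pixels, amid what is visible of it).
- ctrl.silhouettes(picture, name): "mask" (384x512 bool, what is visible of it) and "centre" ([column, row] in pixels, amid what is visible of it).
- ctrl.spot_point(picture, name): "centre" ([column, row] in pixels: a listed point, or the origin of a listed thing).
The state is a dict: "clock": time; "joint_pos": joint angles; "qvel": joint speeds; "tau": joint torques, N m; "tool_pos": TCP position; "orientation": TCP orientation; "force": force on the tool from outside, world axes, zero at the start; "moment": the same for the moment, N m; "opening": finger opening in m; "gripper_force": force on a finger pad.
Only numpy, scipy, OpenCV 4.12 (cv2) and the standard library are available. Lean on these libraries where they do the work, as an engineer would, in place of code of your own. Each camera call takes 0.05 s, during which the arm holds its last target. There are 200 camera calls.

TASK

Roll the tambour of the bench store all the way up. Stand the die that lies on the cutting board upright there on its cutting edge and let go of it, then pick it up again and set it down upright in the empty cradle in the store, without ever dropping it or letting it fall over. Finally roll the tambour fully shut, leaving the other dies, the tin and the jar where they stand.

Things in the scene. Friction and masses are not known exactly. Their poses are not given: they have to be found in the camera images.
- store: Oak roll-top bench store, fixed, 392 mm deep, 428 wide, 226 high, cheeks 14 thick. Origin: middle of its floor's front edge, on the bench (cheeks 16 mm proud); x into the store, y across, z up. Inner floor 20 mm above the bench. Half-round in profile; the front quarter is a tambour of oak slats; rolled up, they run back under the rear hood, and the front 150 mm is open above and in front.
- tambour_axis (a point): Middle of the axis of the tambour's half-round track: 180 mm behind the store's bottom front edge and 30 mm above the bench; the axis runs along the store's y.
- tambour (a joint): How far the tambour is rolled up: angle of its lead rail about the axis, rad; 0 fully shut, 1.45 fully up. Rail and pull travel on a circle about the axis: low at the front when shut, over the top when up. The slats' centre line has radius 180 mm. It stays where it is left; about 1 to 6 N at the pull moves it, depending on where it is.
- pull (a point): Centre of the steel T-pull in the middle of the lead rail: round bar 16 mm thick, 50 mm long along the store's y, flat ends, on a 10 mm stem, 222 mm from the track's axis (27 mm gap to the rail). At joint value q its direction from the axis is q + 0.09 rad above the level towards the front: shut it is 50 mm above the bench, fully up it points straight up, 252 mm above the bench.
- die: Hand-struck strap-end die lying on the board: dark steel, about 0.54 kg. Origin: centre of the cutting edge's plane; z to the striking plate, x along it (to its point), y across. Outline knife 90 (x) by 40 (y) by 30 mm; two legs at x = -22, +22 (20 mm wide, 6 thick) carry the striking plate, 64 (x) by 40 (y) by 8 mm, z 92 to 100. It lies on a long side: y up, z level. Centre of mass z = 50.
- die_plate (a point): Centre of the bright striking plate of that die (its z = 96 mm). Upright on its cutting edge, the die stands by itself on its 40 mm wide foot.
- board: Cork-faced cutting board fixed to the bench, 220 mm (x) by 260 mm (y), 12 mm thick; origin: centre of its underside.
- cradle: The empty one of three wooden cradles fixed in a row (along y, 80 mm apart) on the store's floor: 110 mm (x, the store's x) by 60 mm (y), bottom 6 mm thick, rim 16 mm high in all and 5 mm thick, so the recess is 100 by 50 by 10 mm. Origin: centre of its underside, 20 mm above the bench, 85 mm behind the store's front. A die stands in it with its length along x, point either way.
- die_a: Hand die of the same make with a rectangular outline (80 by 40 mm), standing upright in another cradle; stays there. Origin and axes as for the lying die, striking plate 100 mm above its origin.
- die_b: Hand die of the same make with a six-cornered outline (90 by 40 mm), standing upright in the remaining cradle; stays there.
- tin: Round flat aluminium rivet tin with a lid, on the bench beyond the board, 84 mm across, 46 mm high; origin: centre of its underside. Stays.
- jar: Amber jar with a black lid on the bench on the robot's side of the board, 60 mm thick, 70 mm high; origin: centre of its underside. Stays.
Mind the look-alikes: they are no part of the job. What is shaped like the die but turquoise is not meant.

How it is judged (in metres and radians):
On the way, in this order (a step that is already met when the one before it is completed fails the run):
1. the tambour is all the way up and the die stands upright on the cutting board, let go (value of joint tambour above 1.3 rad and angle between die's own z axis and vertical below 0.08 rad and z of die in the frame of board below 0.016 m and x of die in the frame of board between -0.11 and 0.11 m and y of die in the frame of board between -0.13 and 0.13 m and contact force between die and the fingers below 0.05 N and linear speed of die below 0.03 m/s), for 0.2 s.
2. the die stands upright in the empty cradle, let go, with the tambour up (value of joint tambour above 1.1 rad and angle between die's own z axis and vertical below 0.06 rad and horizontal distance between die and cradle below 0.012 m and z of die in the frame of cradle below 0.01 m and contact force between die and the fingers below 0.05 N and linear speed of die below 0.03 m/s), for 0.2 s.
At the end, for the whole second after the job is handed in: The tambour is fully shut (within 0.05 rad, about 10 mm at the rail), the die stands at rest, upright, down in the recess of the empty cradle (origin within 12 mm of the cradle's middle, not on its rim), the other two dies stand in theirs (value of joint tambour below 0.05 rad and angle between each of die, die_a, die_b's own z axis and vertical below 0.06 rad and horizontal distance between die and cradle below 0.012 m and z of die in the frame of cradle below 0.01 m and linear speed of die below 0.03 m/s); the robot touches nothing.
It fails at once if the die is dropped, thrown or falls over: it moves faster than 0.4 m/s while the fingers do not hold it (linear speed of die above 0.4 m/s and contact force between die and the fingers below 0.3 N).
It fails at once if another die is moved by more than 15 mm (distance of any of die_a, die_b from where it was at the start of the episode above 0.015 m).
It fails at once if the tin or the jar is moved by more than 30 mm (distance of any of tin, jar from where it was at the start of the episode above 0.03 m).
It also fails if it takes over 72 s, if anything falls off the work surface, if the arm or the gripper's body presses on something with over 40 N, if the wrist force passes 120 N, or if a joint passes its speed limit or range.

## Working session

There is one attempt and no reset: what is moved stays moved. The work goes in short steps, Python scripts to look and compute and a tool call to move; the robot and the scene stay as the last step left them, time stands still between calls to the robot, and variables do not carry over. Pictures are saved under pics/ and viewed, at most 10 in all, crops included, and the job is handed in when it is done.

Besides the shell and the picture viewer there is one more tool, called in YAML: its name, and indented under it one key for each argument. carry_out: Moves the arm, as the interface text tells. Its arguments: {"type":"object","properties":{"deltas":{"type":"array"}},"required":["deltas"]}

```bash
ls; mkdir -p pics; cat > h.py <<'E'
import numpy as np, cv2
from plant import ctrl
from scipy.spatial.transform import Rotation as Ro
def snap(n,save=None):
    p=ctrl.snapshot(n)
    if save: cv2.imwrite('pics/'+save,p['color'][:,:,::-1])
    return p
def ray(p,px):
    K=np.array(p['camera_matrix']); k=p['k1']
    d=np.linalg.solve(K,[px[0],px[1],1.])[:2]; s=d.copy()
    for _ in range(30): s=d/(1+k*(s@s))
    R=np.array(p['R']); t=np.array(p['t'])
    o=-R.T@t; v=R.T@np.array([s[0],s[1],1]); return o,v/np.linalg.norm(v)
def onz(p,px,z):
    o,v=ray(p,px); return o+v*(z-o[2])/v[2]
def tri(rs):
    A=sum(np.eye(3)-np.outer(v,v) for o,v in rs); b=sum((np.eye(3)-np.outer(v,v))@o for o,v in rs)
    return np.linalg.solve(A,b)
def proj(p,X):
    c=np.array(p['R'])@np.array(X)+np.array(p['t']); s=c[:2]/c[2]; s=s*(1+p['k1']*(s@s))
    K=np.array(p['camera_matrix']); return (K@[s[0],s[1],1])[:2]
E
python3 - <<'E'
from h import *
o=ctrl.get_obs(); print({k:np.round(v,3) for k,v in o.items()})
P={n:snap(n,n+'0.png') for n in('top','side')}
for nm in ['store','pull','tambour_axis','die','die_plate','board','cradle','die_a','tin','jar']:
    for n,p in P.items():
        print(nm,n,[(np.round(d['centre'],1).tolist(),round(float(d['p']),2)) for d in ctrl.spot_point(p,nm)][:5])
for n,p in P.items(): print(n,np.round(-np.array(p['R']).T@p['t'],3))
im=np.hstack([P['top']['color'],P['side']['color']])
E
```

```text
pics
{'clock': np.float64(0.0), 'joint_pos': array([ 8.2570e+01,  2.0592e+01,  6.3400e-01, -1.9000e-02, -7.0135e+01,
       -1.6507e+01]), 'qvel': array([ 0.111, -0.009, -0.044, -0.089,  0.027, -0.057]), 'tau': array([-1.0000e-03, -5.8272e+01,  2.9306e+01,  6.9970e+00,  7.0000e-03,
       -0.0000e+00]), 'tool_pos': array([0.274, 0.616, 0.226]), 'orientation': array([ 1.79905e+02, -9.00000e-03, -2.39440e+01]), 'force': array([-0.618, -0.247,  0.097]), 'moment': array([-0.02 ,  0.019,  0.058]), 'gripper_force': np.float64(0.0), 'opening': np.float64(0.088)}
store top [([333.5, 192.5], 0.95), ([199.2, 271.0], 0.51)]
store side [([345.9, 226.1], 0.88), ([192.3, 193.6], 0.62)]
pull top [([341.6, 196.4], 0.84), ([197.6, 266.9], 0.28)]
pull side [([349.6, 211.4], 0.84)]
tambour_axis top []
tambour_axis side []
die top [([170.0, 135.6], 0.94), ([139.4, 273.2], 0.91), ([174.0, 215.1], 0.7)]
die side [([200.2, 123.5], 0.94), ([164.5, 180.1], 0.89), ([95.9, 217.7], 0.56)]
die_plate top [([140.1, 145.6], 0.68), ([208.2, 217.0], 0.62), ([169.3, 286.0], 0.62)]
die_plate side [([177.7, 116.4], 0.89), ([113.3, 244.4], 0.81), ([192.4, 193.9], 0.56)]
board top [([187.0, 210.2], 0.96)]
board side [([182.7, 184.0], 0.83)]
cradle top []
cradle side []
die_a top [([170.0, 135.6], 0.94), ([139.4, 273.2], 0.91), ([174.0, 215.1], 0.7)]
die_a side [([200.2, 123.5], 0.94), ([164.5, 180.1], 0.89), ([95.9, 217.7], 0.56)]
tin top [([212.2, 150.5], 0.75)]
tin side [([234.2, 146.9], 0.92)]
jar top [([200.2, 268.4], 0.73)]
jar side []
top [0.161 0.118 1.526]
side [-0.062 -0.085  0.827]
```

View pics/top0.png

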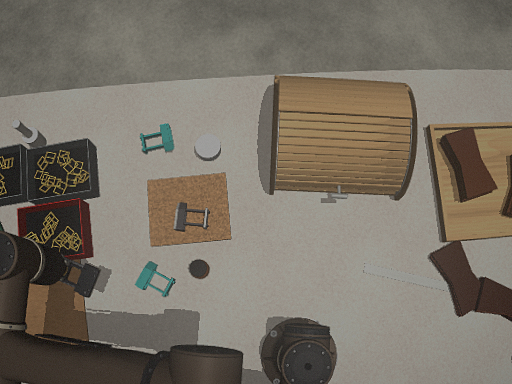

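View pics/side0.png

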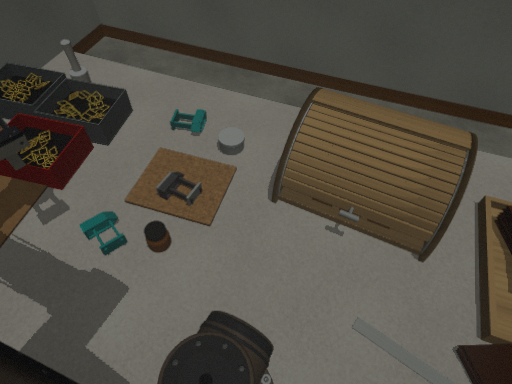

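The top view shows the store at the upper right with its pull at (333,195). The dark die lies on the board with its knife at (182,217) and its plate at (207,216). The turquoise look-alikes are at (157,138) and (153,278), the tin at (207,147) and the jar at (199,268). The side view agrees, with the pull at (349,213) and the die at (180,187). Next I fit silhouettes for the store and die poses.

```bash
cat > fit.py <<'E'
from h import *
from scipy.optimize import minimize
def box(x0,x1,y0,y1,z0,z1): return np.array([[x,y,z] for x in(x0,x1) for y in(y0,y1) for z in(z0,z1)])
th=np.linspace(0,np.pi,25)
prof=np.vstack([np.c_[180+196*np.cos(th),30+196*np.sin(th)],[[-16,0],[376,0]]])/1e3
STORE=[np.vstack([np.c_[prof[:,0],np.full(len(prof),s),prof[:,1]] for s in(-.214,.214)])]
# lying die: local u=die x, v=die z (level), h up from board top
DIE=[box(-.045,.045,0,.03,.012,.052),box(-.032,-.012,.03,.092,.029,.035),box(.012,.032,.03,.092,.029,.035),box(-.032,.032,.092,.1,.012,.052)]
def place(q,B):
    c,s=np.cos(q[2]),np.sin(q[2]); return [np.c_[q[0]+c*b[:,0]-s*b[:,1],q[1]+s*b[:,0]+c*b[:,1],b[:,2]] for b in B]
def render(p,B,S=4):
    m=np.zeros((384*S,512*S),np.uint8)
    for b in B:
        u=np.array([proj(p,X) for X in b]); h=cv2.convexHull(np.round((u+.5)*S).astype(np.int32)); cv2.fillConvexPoly(m,h,1)
    return m
def fit(views,B,q0,st):
    S=4
    ms=[(p,cv2.resize(m.astype(np.uint8),None,fx=S,fy=S,interpolation=cv2.INTER_NEAREST)) for p,m in views]
    def c(q): return sum(1-(r&m).sum()/max(1,(r|m).sum()) for p,m in ms for r in [render(p,place(q,B),S)])
    q0=np.array(q0); sim=np.vstack([q0]+[q0+np.eye(3)[i]*st[i] for i in range(3)])
    r=minimize(c,q0,method='Nelder-Mead',options=dict(initial_simplex=sim,xatol=2e-4,fatol=1e-4)); return r.x,r.fun
E
python3 - <<'E'
from fit import *
P={n:snap(n) for n in('top','side')}
def near(L,c): return min(L,key=lambda d:np.hypot(*(np.array(d['centre'])-c)))
sp={}
pl=tri([ray(P['top'],near(ctrl.spot_point(P['top'],'pull'),(335,195))['centre']),ray(P['side'],near(ctrl.spot_point(P['side'],'pull'),(349,213))['centre'])]); print('pull',pl)
for n,c in(('tin',(207,147)),):
    print(n,tri([ray(P['top'],near(ctrl.spot_point(P['top'],n),c)['centre']),ray(P['side'],near(ctrl.spot_point(P['side'],n),(231,140))['centre'])]))
print('plate',onz(P['top'],(208,217),.032),onz(P['side'],near(ctrl.spot_point(P['side'],'die_plate'),(192,194))['centre'],.032),'jar',onz(P['top'],(200,268),.07),'board',onz(P['top'],(187,210),0))
def mk(nm,cs):
    out=[]
    for n,c in cs.items():
        d=near(ctrl.silhouettes(P[n],nm),c); out.append((P[n],d['mask'])); print(nm,n,np.round(d['centre']),d['mask'].sum())
    return out
V=mk('store',{'top':(345,135),'side':(375,160)})
o=onz(P['top'],(333.5,192.5),0)
for v in (V,V[:1],V[1:]): print('store',fit(v,STORE,[o[0],o[1],0.],[.02,.02,.1]))
V=mk('die',{'top':(191,216),'side':(180,187)})
k=onz(P['top'],(174,215),.032); d=onz(P['top'],(208,217),.032)-k
for v in (V,V[:1],V[1:]): print('die',fit(v,DIE,[k[0],k[1],np.arctan2(d[1],d[0])-np.pi/2],[.01,.01,.1]))
E
```

```text
pull [ 0.47207643 -0.15304309  0.09925657]
tin [ 0.67715571  0.24427659 -0.00150132]
plate [0.44702888 0.25784574 0.032     ] [0.43914315 0.26843856 0.032     ] jar [0.28424988 0.28497032 0.07      ] board [0.48023255 0.32845716 0.        ]
store top [342. 138.] 16249
store side [377. 169.] 22703
store (array([ 0.51202962, -0.15546698, -0.10241903]), np.float64(0.08526610349804042))
store (array([ 0.51252031, -0.15461229, -0.10835644]), np.float64(0.04169391215684537))
store (array([ 0.5171489 , -0.15430336, -0.11179309]), np.float64(0.04235553623126931))
die top [185. 215.] 531
die side [176. 186.] 812
die (array([ 0.45569019,  0.36051886, -3.26704299]), np.float64(0.4327295662738755))
die (array([ 0.45810845,  0.36109334, -3.27642898]), np.float64(0.2541042756629984))
die (array([ 0.45162751,  0.35951685, -3.24546896]), np.float64(0.16590820439474707))
```

The pull comes out well above its shut height, so the tambour seems to start partly rolled up. I'll check that with the wrist camera. First I move over the die.

```bash
cat >> h.py <<'E'
def go(pos,yaw,frm=None):
    """print scaled shift/turn for target; frm=(pos,yaw) else measured. Tool pointing down."""
    if frm is None:
        o=ctrl.get_obs(); frm=(o['tool_pos'],o['orientation'][2])
    y=np.radians(frm[1]); d=np.array(pos)-np.array(frm[0])
    tx=np.array([np.cos(y),np.sin(y),0]); ty=np.array([np.sin(y),-np.cos(y),0])
    turn=-((yaw-frm[1]+180)%360-180)/360
    print(np.round([d@tx/.2,d@ty/.2,-d[2]/.2,turn],4).tolist())
E
python3 -c "
from h import *
a=[.274,.617,.227]
go([.40,.45,.25],-60,(a,-23.94)); go([.42,.31,.26],-82.9,([.40,.45,.25],-60))"
```

```text
[0.9146, 0.5075, -0.115, 0.1002]
[0.6562, 0.2634, -0.05, 0.0636]
```

carry_out:
  deltas:
    - [[0.9146,0.5075,-0.115,0.1,1],[0.9146,0.5075,-0.115,0.1,1],[0.9146,0.5075,-0.115,0.1,1],[0.9146,0.5075,-0.115,0.1,1],[0.9146,0.5075,-0.115,0.1,1]]

```text
clock: 2.15
tool_pos: [0.4021, 0.4466, 0.2509]
orientation: [-179.9, 0.0, -60.4]
force: [0.1, 1.1, 0.4]
opening: 0.0874
gripper_force: 0.0
```

carry_out:
  deltas:
    - [[0.6562,0.2634,-0.05,0.0636,1],[0.6562,0.2634,-0.05,0.0636,1],[0.6562,0.2634,-0.05,0.0636,1],[0.6562,0.2634,-0.05,0.0636,1],[0.6562,0.2634,-0.05,0.0636,1]]

```text
clock: 2.65
tool_pos: [0.4203, 0.3095, 0.2603]
orientation: [-179.9, 0.1, -82.9]
force: [-0.1, -0.1, 0.7]
opening: 0.0877
gripper_force: 0.0
```

```bash
python3 - <<'E'
from fit import *
o=ctrl.get_obs(); print(o['clock'],o['tool_pos'],o['orientation'],o['joint_pos'])
p=snap('wrist','w1.png'); print(-np.array(p['R']).T@p['t'], np.array(p['R'])[2])
for n in('die_plate','die'): print(n,[(np.round(d['centre'],1).tolist(),round(float(d['p']),2)) for d in ctrl.spot_point(p,n)])
ds=ctrl.silhouettes(p,'die')
for d in ds: print(np.round(d['centre']),d['mask'].sum(),onz(p,d['centre'],.032))
d=min(ds,key=lambda d:np.linalg.norm(onz(p,d['centre'],.032)[:2]-[.45,.31]))
print(fit([(p,d['mask'])],DIE,[.456,.36,-3.265],[.01,.01,.05]))
c=p['color'][:,:,::-1].copy(); c[d['mask']]=c[d['mask']]//2+np.array([0,0,120],np.uint8); cv2.imwrite('pics/w1m.png',c)
E
```

```text
2.65 [0.42031371 0.30946396 0.26025474] [-1.79942791e+02  7.36461745e-02 -8.28667026e+01] [ 5.79208921e+01  4.74115977e+00 -1.54533785e+01 -2.38056370e-03
 -6.97122327e+01 -5.07868078e+01]
[0.43033433 0.23660181 0.41822364] [-0.0333038   0.27400972 -0.96115011]
die_plate [([367.3, 231.4], 0.79), ([244.9, 131.1], 0.76)]
die [([223.7, 195.4], 0.9), ([46.1, 179.2], 0.83), ([329.3, 274.9], 0.78)]
[231. 184.] 2561 [0.45233515 0.34008174 0.032     ]
[371. 234.] 473 [0.23579775 0.39108483 0.032     ]
(array([ 0.45702102,  0.35997461, -3.29067855]), np.float64(0.29208675983237187))
```

View pics/w1m.png

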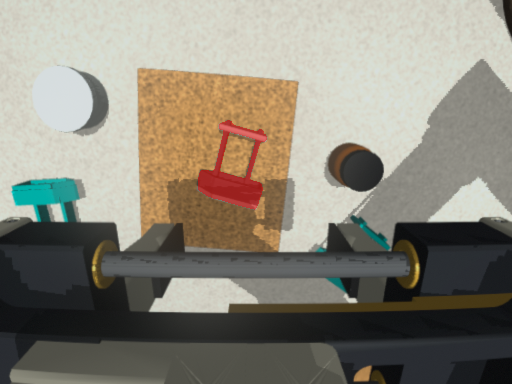

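The wrist view shows the red-masked die with its plate at (243,131) and its knife at (231,188). The legs look thin along x, so I refit with corrected legs and keep this as the die pose. I'll also compute the moves to the pull.

```bash
sed -i 's/^DIE=.*/DIE=[box(-.045,.045,0,.03,.012,.052),box(-.025,-.019,.03,.092,.022,.042),box(.019,.025,.03,.092,.022,.042),box(-.032,.032,.092,.1,.012,.052)]/' fit.py
python3 - <<'E'
from fit import *
p=snap('wrist'); t=snap('top')
d=min(ctrl.silhouettes(p,'die'),key=lambda d:np.linalg.norm(onz(p,d['centre'],.032)[:2]-[.45,.34]))
q,f=fit([(p,d['mask'])],DIE,[.456,.36,-3.265],[.01,.01,.05]);print(q,f,'plate',q[:2]+.096*np.array([-np.sin(q[2]),np.cos(q[2])]),'deg',np.degrees(q[2]))
print('plate pt',onz(p,ctrl.spot_point(p,'die_plate')[0]['centre'],.032),[onz(p,d['centre'],.032)[:2] for d in ctrl.spot_point(p,'die_plate')])
for nm in('jar','tin','board'): print(nm,[onz(p,d['centre'],0)[:2] for d in ctrl.spot_point(p,nm)])
a=([.42,.3095,.26],-82.9); b=([.44,.13,.28],-50); c=([.44,-.04,.28],-20); e=([.43,-.152,.28],-6.2)
go(*b,a);go(*c,b);go(*e,c)
E
```

```text
[ 0.45728855  0.35989406 -3.28404429] 0.11040702955030313 plate [0.44365939 0.26486645] deg -188.1618773873462
plate pt [0.23900983 0.38509528 0.032     ] [array([0.23900983, 0.38509528]), array([0.44003342, 0.2667992 ]), array([0.47764465, 0.31791858])]
jar [array([0.28603399, 0.29348225])]
tin [array([0.68684039, 0.246656  ])]
board [array([0.48148677, 0.32390522])]
[0.903, 0.0117, -0.1, -0.0914]
[0.6511, 0.5464, -0.0, -0.0833]
[0.1445, 0.5433, -0.0, -0.0383]
```

carry_out:
  deltas:
    - [[0.903,0.0117,-0.1,-0.0914,1],[0.903,0.0117,-0.1,-0.0914,1],[0.903,0.0117,-0.1,-0.0914,1],[0.903,0.0117,-0.1,-0.0914,1],[0.903,0.0117,-0.1,-0.0914,1]]

```text
clock: 3.75
tool_pos: [0.4403, 0.1273, 0.2806]
orientation: [-179.9, -0.0, -49.7]
force: [-0.5, 0.7, 0.3]
opening: 0.0878
gripper_force: 0.0
```

carry_out:
  deltas:
    - [[0.6511,0.5464,0,-0.0833,1],[0.6511,0.5464,0,-0.0833,1],[0.6511,0.5464,0,-0.0833,1],[0.6511,0.5464,0,-0.0833,1],[0.6511,0.5464,0,-0.0833,1]]

```text
clock: 4.25
tool_pos: [0.44, -0.0424, 0.2796]
orientation: [180.0, 0.0, -19.8]
force: [-0.5, 0.2, 0.3]
opening: 0.0875
gripper_force: 0.0
```

carry_out:
  deltas:
    - [[0.1445,0.5433,0,-0.0383,1],[0.1445,0.5433,0,-0.0383,1],[0.1445,0.5433,0,-0.0383,1],[0.1445,0.5433,0,-0.0383,1],[0.1445,0.5433,0,-0.0383,1]]

```text
clock: 4.75
tool_pos: [0.4307, -0.1514, 0.2794]
orientation: [-180.0, 0.0, -6.3]
force: [0.2, 0.7, 0.7]
opening: 0.0878
gripper_force: 0.0
```

```bash
python3 - <<'E'
from fit import *
o=ctrl.get_obs(); print(o['clock'],o['tool_pos'],o['orientation'],o['joint_pos'])
P={n:snap(n) for n in('wrist','top','side')}
cv2.imwrite('pics/w2.png',P['wrist']['color'][:,:,::-1])
for n,p in P.items():
    L=ctrl.spot_point(p,'pull'); print(n,[(np.round(d['centre'],1).tolist(),round(float(d['p']),2)) for d in L])
    for d in ctrl.silhouettes(p,'pull')[:2]: print('  mask',np.round(d['centre']),d['mask'].sum())
    if L:
        oo,v=ray(p,L[0]['centre']); print([ (s,np.round(oo+v*(s-oo[2])/v[2],3).tolist()) for s in(.05,.08,.1)])
E
```

```text
4.75 [ 0.43070323 -0.15141885  0.27935981] [-1.79993170e+02  1.61081620e-02 -6.32583031e+00] [ 5.46284431e+00 -2.54947734e+00 -2.04338686e+01 -1.04826222e-02
 -7.21299820e+01  7.82145423e+01]
wrist [([251.4, 132.5], 0.94)]
  mask [251.  51.] 53443
  mask [249.  51.] 46117
[(0.05, [0.478, -0.151, 0.05]), (0.08, [0.48, -0.151, 0.08]), (0.1, [0.481, -0.152, 0.1])]
top []
  mask [184. 212.] 569
  mask [323. 124.] 2436
side [([347.7, 209.2], 0.66)]
  mask [370. 181.] 10075
[(0.05, [0.527, -0.149, 0.05]), (0.08, [0.504, -0.147, 0.08]), (0.1, [0.489, -0.145, 0.1])]
```

View pics/w2.png

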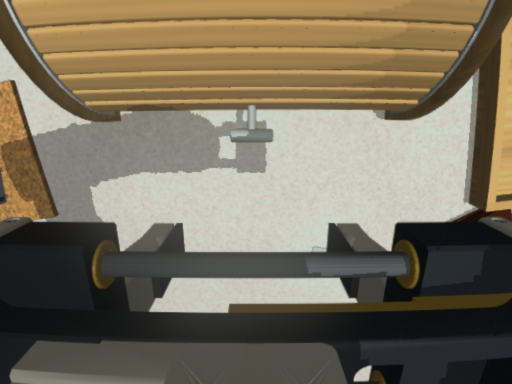

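The wrist view shows the T-pull at (251,135), level and in line with the jaws, with the tambour a little open at q≈0.19. The pull centre is near (0.479, −0.152, 0.089). I descend and grip the flat ends of the bar.

```bash
python3 - <<'E'
from h import *
go([.4785,-.1515,.15],-6.2)
go([.4785,-.1515,.075],-6.2,([.4785,-.1515,.15],-6.2))
E
```

```text
[0.2381, -0.0235, 0.6481, 0.0002]
[0.0, 0.0, 0.375, -0.0]
```

carry_out:
  deltas:
    - [[0.238,-0.0235,0.2,0,1],[0.238,-0.0235,0.4,0,1],[0.238,-0.0235,0.648,0,1],[0.238,-0.0235,0.648,0,1]]

```text
clock: 5.6
tool_pos: [0.474, -0.1516, 0.144]
orientation: [180.0, 0.7, -6.2]
force: [-0.8, 0.3, -0.2]
opening: 0.0877
gripper_force: 0.0
```

carry_out:
  deltas:
    - [[0,0,0.125,0,1],[0,0,0.25,0,1],[0,0,0.375,0,1],[0,0,0.375,0,0],[0,0,0.375,0,-0.3]]

```text
clock: 6.1
tool_pos: [0.4796, -0.1521, 0.0769]
orientation: [180.0, -0.1, -6.1]
force: [0.6, 0.4, 0.9]
opening: 0.0769
gripper_force: 0.0
```

carry_out:
  deltas:
    - [[0,0,0,0,-0.4],[0,0,0,0,-1],[0,0,0,0,-1],[0,0,0,0,-1],[0,0,0,0,-1]]

```text
clock: 6.6
tool_pos: [0.4787, -0.152, 0.0754]
orientation: [180.0, -0.0, -6.1]
force: [1.3, -1.3, 0.7]
opening: 0.0499
gripper_force: 30.0
```

```bash
python3 - <<'E'
from fit import *
o=ctrl.get_obs(); print({k:np.round(v,4) for k,v in o.items()})
a0=.265
A=np.linspace(a0,1.54,13); print(A.round(3)); k=222/200
for i in range(0,12,4):
    b=A[i]; print([[round(k*(np.cos(b)-np.cos(a)),4),0,round(-k*(np.sin(a)-np.sin(b)),4)] for a in A[i+1:i+5]])
p=snap('wrist','w3.png')
E
```

```text
{'clock': np.float64(6.6), 'joint_pos': array([ 4.83940e+00,  1.33578e+01, -3.21584e+01,  1.74000e-02,
       -4.44407e+01,  7.90040e+01]), 'qvel': array([-0.0314,  0.1945,  0.0034, -0.0069,  0.1702, -0.003 ]), 'tau': array([ 2.68200e-01, -4.05139e+01,  2.14568e+01,  4.77900e+00,
       -1.15000e-02, -3.46000e-02]), 'tool_pos': array([ 0.4787, -0.152 ,  0.0754]), 'orientation': array([ 1.799963e+02, -4.460000e-02, -6.144200e+00]), 'force': array([ 1.3262, -1.328 ,  0.6526]), 'moment': array([-0.2427, -0.0903,  0.0553]), 'gripper_force': np.float64(30.0002), 'opening': np.float64(0.0499)}
[0.265 0.371 0.478 0.584 0.69  0.796 0.902 1.009 1.115 1.221 1.328 1.434
 1.54 ]
[[np.float64(0.0369), 0, np.float64(-0.112)], [np.float64(0.0854), 0, np.float64(-0.2194)], [np.float64(0.1451), 0, np.float64(-0.3211)], [np.float64(0.2152), 0, np.float64(-0.4158)]]
[[np.float64(0.0798), 0, np.float64(-0.0868)], [np.float64(0.1683), 0, np.float64(-0.1647)], [np.float64(0.2645), 0, np.float64(-0.2327)], [np.float64(0.3675), 0, np.float64(-0.2901)]]
[[np.float64(0.1085), 0, np.float64(-0.0462)], [np.float64(0.2212), 0, np.float64(-0.0806)], [np.float64(0.337), 0, np.float64(-0.1029)], [np.float64(0.4544), 0, np.float64(-0.1128)]]
```

The grip opening of 49.9 mm matches the 50 mm bar. I roll it up along the arc.

carry_out:
  deltas:
    - [[0.037,0,-0.112,0,-1],[0.085,0,-0.219,0,-1],[0.145,0,-0.321,0,-1],[0.215,0,-0.416,0,-1],[0.215,0,-0.416,0,-1]]

```text
clock: 7.15
tool_pos: [0.5241, -0.1568, 0.1601]
orientation: [180.0, -0.2, -6.1]
force: [2.7, -2.6, -3.0]
opening: 0.0496
gripper_force: 30.0
```

carry_out:
  deltas:
    - [[0.08,0,-0.087,0,-1],[0.168,0,-0.165,0,-1],[0.265,0,-0.233,0,-1],[0.367,0,-0.29,0,-1],[0.367,0,-0.29,0,-1]]

```text
clock: 7.65
tool_pos: [0.5958, -0.1645, 0.2152]
orientation: [180.0, 0.0, -6.2]
force: [4.7, -0.1, -3.1]
opening: 0.0493
gripper_force: 30.0
```

carry_out:
  deltas:
    - [[0.108,0,-0.046,0,-1],[0.221,0,-0.081,0,-1],[0.337,0,-0.103,0,-1],[0.454,0,-0.113,0,-1],[0.454,0,-0.113,0,-1]]

```text
clock: 8.15
tool_pos: [0.684, -0.1739, 0.2362]
orientation: [-180.0, 0.3, -6.2]
force: [-0.2, -0.7, -5.6]
opening: 0.0497
gripper_force: 30.0
```

```bash
python3 - <<'E'
from fit import *
o=ctrl.get_obs(); print({k:np.round(v,4) for k,v in o.items()})
go(np.array(o['tool_pos'])+[0,0,.08],-6.2)
snap('top','t3.png')
E
```

```text
{'clock': np.float64(8.15), 'joint_pos': array([ 1.48010e+00,  2.33425e+01,  6.18740e+00, -5.18000e-02,
       -7.31478e+01,  8.23648e+01]), 'qvel': array([ 0.0782, -1.9263, -2.7754,  0.0374,  4.031 , -0.1735]), 'tau': array([  0.3319, -64.0968,  32.4985,   7.7462,  -0.5789,   0.1171]), 'tool_pos': array([ 0.684 , -0.1739,  0.2362]), 'orientation': array([-179.9912,    0.3067,   -6.1702]), 'force': array([-0.2175, -0.6995, -5.5936]), 'moment': array([-0.22  , -0.2632, -0.0183]), 'gripper_force': np.float64(29.9985), 'opening': np.float64(0.0497)}
[0.0, 0.0, -0.4, 0.0001]
```

View pics/t3.png

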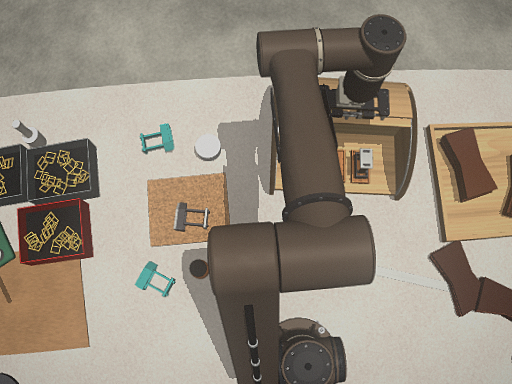

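The tambour is up: the top view shows the open store, with a die in a cradle at about (362,162). I release, back off and look inside.

carry_out:
  deltas:
    - [[0.03,0,0,0,-1],[0.03,0,0,0,0],[0.03,0,0,0,1],[0.03,0,0,0,1],[0.03,0,-0.1,0,1]]

```text
clock: 8.7
tool_pos: [0.6892, -0.1745, 0.2566]
orientation: [-180.0, 0.2, -6.2]
force: [-0.3, 0.1, -0.3]
opening: 0.0684
gripper_force: 0.0
```

carry_out:
  deltas:
    - [[0,0,-0.2,0,1],[-0.1,0,-0.4,0,1],[-0.35,0,-0.4,0,1],[-0.6,0,-0.4,0,1],[-0.85,0,-0.4,0,1]]

```text
clock: 9.2
tool_pos: [0.5198, -0.1565, 0.3392]
orientation: [-180.0, -0.1, -6.2]
force: [-0.4, 0.4, 1.0]
opening: 0.0876
gripper_force: 0.0
```

```bash
python3 - <<'E'
from fit import *
o=ctrl.get_obs(); print(o['clock'],o['tool_pos'],o['orientation'],o['opening'])
P={n:snap(n,n+'4.png') for n in('wrist','top','side')}
for n,p in P.items():
  for nm,z in(('pull',.252),('cradle',.02),('die',.026),('die_plate',.122)):
    print(n,nm,[(np.round(d['centre'],1).tolist(),round(float(d['p']),2),np.round(onz(p,d['centre'],z)[:2],4).tolist()) for d in ctrl.spot_point(p,nm)])
E
```

```text
9.2 [ 0.51981174 -0.15651475  0.33920942] [-1.79990083e+02 -1.38160415e-01 -6.15431021e+00] 0.0875631064389367
wrist pull []
wrist cradle [([255.1, 115.0], 0.87, [0.5887, -0.1628])]
wrist die [([207.8, 110.4], 0.78, [0.6043, -0.088]), ([306.8, 110.5], 0.67, [0.5871, -0.2463])]
wrist die_plate [([31.5, 226.3], 0.63, [0.4705, 0.1848])]
top pull []
top cradle [([336.0, 165.5], 0.45, [0.5954, -0.1662])]
top die [([135.9, 270.2], 0.79, [0.2908, 0.4937]), ([171.4, 136.7], 0.7, [0.7266, 0.3713]), ([360.5, 167.5], 0.66, [0.5823, -0.2456]), ([176.1, 213.8], 0.56, [0.4645, 0.3603])]
top die_plate [([206.4, 218.0], 0.86, [0.4271, 0.2543]), ([172.5, 287.3], 0.74, [0.2277, 0.3618]), ([142.4, 145.0], 0.57, [0.6695, 0.4471])]
side pull [([384.5, 114.0], 0.97, [0.6868, -0.1623])]
side cradle [([355.2, 199.2], 0.86, [0.5912, -0.1651])]
side die [([330.5, 186.7], 0.85, [0.6057, -0.0895]), ([203.9, 125.0], 0.61, [0.7113, 0.3601]), ([164.4, 181.0], 0.59, [0.4554, 0.3668]), ([384.7, 206.1], 0.57, [0.5917, -0.2455]), ([354.5, 202.4], 0.34, [0.5747, -0.1647])]
side die_plate [([174.8, 117.1], 0.89, [0.6187, 0.4008]), ([190.5, 192.6], 0.64, [0.3835, 0.2344])]
```

View pics/wrist4.png

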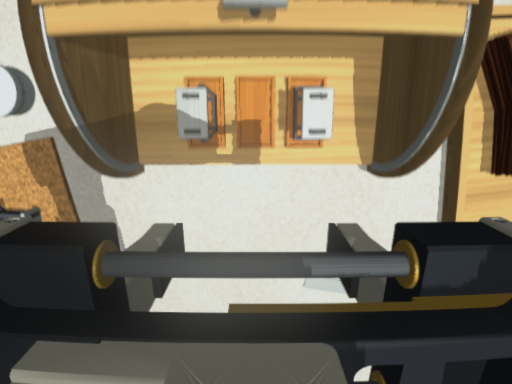

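The empty cradle is the middle one at (255,112), with dies standing left (195,112) and right (315,112), and the pull is up at (255,8). Next I go to the die, and I'll refine the cradle position from this picture.

```bash
python3 - <<'E'
from fit import *
p=snap('wrist')
c=p['color'].astype(int)
ds=ctrl.silhouettes(p,'cradle'); 
for d in ds[:3]: print(d['p'],np.round(d['centre'],1),d['mask'].sum())
d=min(ds,key=lambda d:abs(d['centre'][0]-255))
CR=[box(-.055,.055,-.03,.03,.02,.036)]
print('cradle',fit([(p,d['mask'])],CR,[.595,-.165,-.108],[.01,.01,.05]))
a=([.5125,-.156,.34],-6.16); b=([.50,-.02,.31],-36); e=([.47,.13,.28],-67); f=([.4437,.2649,.20],-98.16)
go(*b,a);go(*e,b);go(*f,e); print(ctrl.get_obs()['tool_pos'])
E
```

```text
0.83 [255.8 111.9] 2733
cradle (array([ 0.59547392, -0.16368082, -0.09385708]), np.float64(0.022764446236920532))
[-0.1351, -0.6694, 0.15, 0.0829]
[-0.5622, -0.5186, 0.15, 0.0861]
[-0.6723, -0.1425, 0.4, 0.0866]
[ 0.5214392  -0.15661255  0.3385804 ]
```

carry_out:
  deltas:
    - [[-0.178,-0.674,0.14,0.083,1],[-0.178,-0.674,0.14,0.083,1],[-0.178,-0.674,0.14,0.083,1],[-0.178,-0.674,0.14,0.083,1],[-0.178,-0.674,0.14,0.083,1]]

```text
clock: 10.55
tool_pos: [0.5, -0.0172, 0.3106]
orientation: [-180.0, 0.0, -36.0]
force: [0.6, -0.2, -0.4]
opening: 0.0879
gripper_force: 0.0
```

carry_out:
  deltas:
    - [[-0.562,-0.519,0.15,0.086,1],[-0.562,-0.519,0.15,0.086,1],[-0.562,-0.519,0.15,0.086,1],[-0.562,-0.519,0.15,0.086,1],[-0.562,-0.519,0.15,0.086,1]]

```text
clock: 11.05
tool_pos: [0.4702, 0.133, 0.2802]
orientation: [180.0, 0.0, -67.0]
force: [0.5, -0.6, 0.2]
opening: 0.0877
gripper_force: 0.0
```

carry_out:
  deltas:
    - [[-0.672,-0.142,0.2,0.0866,1],[-0.672,-0.142,0.4,0.0866,1],[-0.672,-0.142,0.4,0.0866,1],[-0.672,-0.142,0.4,0.0866,1],[-0.672,-0.142,0.4,0.0866,1]]

```text
clock: 11.55
tool_pos: [0.4439, 0.2663, 0.1991]
orientation: [179.9, -0.2, -98.0]
force: [0.0, -0.1, 0.2]
opening: 0.0873
gripper_force: 0.0
```

```bash
python3 - <<'E'
from fit import *
o=ctrl.get_obs(); print(o['clock'],o['tool_pos'],o['orientation'],o['joint_pos'])
p=snap('wrist','w5.png')
ds=ctrl.silhouettes(p,'die')
for d in ds: print(np.round(d['centre']),d['mask'].sum(),onz(p,d['centre'],.032))
d=min(ds,key=lambda d:np.linalg.norm(onz(p,d['centre'],.032)[:2]-[.45,.31]))
q,f=fit([(p,d['mask'])],DIE,[.457,.36,-3.284],[.01,.01,.05]);print(q,f,'plate',q[:2]+.096*np.array([-np.sin(q[2]),np.cos(q[2])]),'deg',np.degrees(q[2]))
pp=q[:2]+.096*np.array([-np.sin(q[2]),np.cos(q[2])])
go([.4437,.2649,.08],-98.2);go([pp[0],pp[1],.08],np.degrees(q[2])+90)
E
```

```text
11.55 [0.44391354 0.26631381 0.19905826] [ 1.79905764e+02 -1.56718545e-01 -9.80021092e+01] [ 5.27030184e+01  7.00196816e+00 -2.11591925e+01 -6.22943061e-03
 -6.20216257e+01 -6.07023253e+01]
[256. 231.] 3249 [0.4530111  0.33555786 0.032     ]
[ 0.45733222  0.3602119  -3.28675682] 0.1925043388526666 plate [0.44344535 0.26522161] deg -188.31729389801026
[0.0038, 0.0052, 0.6051, 0.0009]
[0.0024, 0.0067, 0.6051, 0.0012]
```

View pics/w5.png

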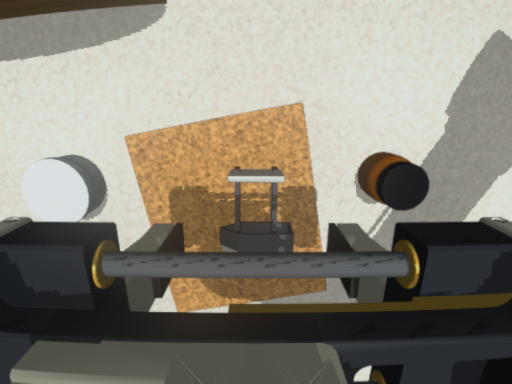

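The wrist view shows the plate at (256,176) lined up with the jaws. The fit matches the earlier pose within 0.5 mm. I descend and grip the plate ends.

carry_out:
  deltas:
    - [[0.003,0.006,0.2,0.001,1],[0.003,0.006,0.4,0.001,1],[0.003,0.006,0.6,0.001,1],[0.003,0.006,0.7,0.001,1],[0.003,0.006,0.7,0.001,1]]

```text
clock: 12.15
tool_pos: [0.4426, 0.2633, 0.0591]
orientation: [179.9, -0.2, -98.4]
force: [-1.0, 0.3, 0.6]
opening: 0.088
gripper_force: 0.0
```

carry_out:
  deltas:
    - [[0,0,0.08,0,1],[0,0,0.16,0,1],[0,0,0.215,0,1],[0,0,0.215,0,1]]

```text
clock: 12.55
tool_pos: [0.4433, 0.2652, 0.0179]
orientation: [180.0, -0.0, -98.5]
force: [-0.3, -0.3, 0.3]
opening: 0.0871
gripper_force: 0.0
```

```bash
python3 - <<'E'
from h import *
o=ctrl.get_obs(); print({k:np.round(v,4) for k,v in o.items()})
go([.4435,.2651,.015],-98.2)
E
```

```text
{'clock': np.float64(12.55), 'joint_pos': array([ 5.26909e+01,  1.94630e+01, -3.34953e+01,  5.40000e-03,
       -3.70556e+01, -6.11893e+01]), 'qvel': array([ 0.3706, -1.1157,  0.8231,  0.3366, -1.4377, -0.4787]), 'tau': array([ 1.63000e-02, -4.55644e+01,  1.87510e+01,  4.50250e+00,
        3.77900e-01,  3.86000e-02]), 'tool_pos': array([0.4433, 0.2652, 0.0179]), 'orientation': array([ 1.799961e+02, -1.380000e-02, -9.849410e+01]), 'force': array([-0.2856, -0.288 ,  0.2668]), 'moment': array([ 0.0363, -0.0039, -0.0098]), 'gripper_force': np.float64(0.0), 'opening': np.float64(0.0871)}
[0.0005, -0.0011, 0.0147, -0.0008]
```

carry_out:
  deltas:
    - [[0,0,0.002,0,0.6],[0,0,0.002,0,0.2],[0,0,0.002,0,-1],[0,0,0.002,0,-1],[0,0,0.002,0,-1]]

```text
clock: 13.05
tool_pos: [0.4431, 0.266, 0.018]
orientation: [-180.0, 0.0, -98.5]
force: [-2.0, 0.3, 6.2]
opening: 0.0636
gripper_force: 30.0
```

carry_out:
  deltas:
    - [[-0.02,0,-0.04,0,-1],[-0.04,0,-0.09,0,-1],[-0.08,0,-0.16,0,-1],[-0.12,0,-0.225,0,-1],[-0.12,0,-0.225,0,-1]]

```text
clock: 13.55
tool_pos: [0.4476, 0.2915, 0.0644]
orientation: [-179.9, 0.2, -98.5]
force: [0.5, -0.1, -4.6]
opening: 0.0639
gripper_force: 30.0
```

```bash
python3 - <<'E'
from h import *
o=ctrl.get_obs(); print({k:np.round(v,4) for k,v in o.items()})
P=[snap(n)['color'][:,:,::-1] for n in('side','wrist')]
a=cv2.resize(P[0][140:240,110:250],None,fx=3,fy=3); b=cv2.resize(P[1][100:300,140:380],(360,300))
cv2.imwrite('pics/s6.png',np.hstack([a,b]))
E
```

```text
{'clock': np.float64(13.55), 'joint_pos': array([ 5.41386e+01,  1.67871e+01, -2.90190e+01,  3.62000e-02,
       -4.39723e+01, -6.26284e+01]), 'qvel': array([-0.3954,  1.0694, -2.7109, -0.8768,  1.9837,  0.4661]), 'tau': array([-4.02000e-02, -4.81125e+01,  2.31218e+01,  5.58930e+00,
       -5.56300e-01, -1.06000e-01]), 'tool_pos': array([0.4476, 0.2915, 0.0644]), 'orientation': array([-179.8757,    0.1852,  -98.4636]), 'force': array([ 0.522 , -0.102 , -4.6104]), 'moment': array([-0.0242, -0.104 , -0.0223]), 'gripper_force': np.float64(29.9993), 'opening': np.float64(0.0639)}
```

View pics/s6.png

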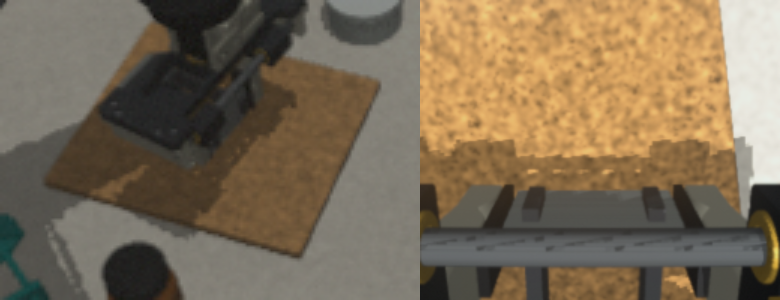

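The wrist view shows the plate's broad top face coming into view, and nearly the full weight is carried. The die is swinging down about the pads, so I raise it clear and let it hang.

carry_out:
  deltas:
    - [[-0.02,0,-0.08,0,-1],[-0.04,0,-0.16,0,-1],[-0.05,0,-0.26,0,-1],[-0.05,0,-0.26,0,-1],[-0.05,0,-0.26,0,-1]]

```text
clock: 14.15
tool_pos: [0.4473, 0.2987, 0.1134]
orientation: [179.9, -0.0, -98.6]
force: [-0.1, -0.4, -5.2]
opening: 0.0638
gripper_force: 30.0
```

carry_out:
  deltas:
    - [[0,0,0,0,-1],[0,0,0,0,-1],[0,0,0,0,-1],[0,0,0,0,-1],[0,0,0,0,-1]]

```text
clock: 14.65
tool_pos: [0.4479, 0.2992, 0.1141]
orientation: [180.0, -0.0, -98.5]
force: [1.4, -0.3, -4.5]
opening: 0.0639
gripper_force: 30.0
```

```bash
python3 - <<'E'
from h import *
o=ctrl.get_obs(); print({k:np.round(v,4) for k,v in o.items()})
P=[snap(n)['color'][:,:,::-1] for n in('side','wrist')]
a=cv2.resize(P[0][120:240,110:250],(350,300)); b=cv2.resize(P[1][100:300,140:380],(360,300))
cv2.imwrite('pics/s7.png',np.hstack([a,b]))
E
```

```text
{'clock': np.float64(14.65), 'joint_pos': array([ 5.46057e+01,  1.37169e+01, -2.51731e+01, -7.00000e-04,
       -5.11301e+01, -6.31364e+01]), 'qvel': array([ 0.046 , -0.1105,  0.1074, -0.0316, -0.0906, -0.0592]), 'tau': array([-1.22000e-02, -4.63480e+01,  2.61435e+01,  6.43340e+00,
        1.33800e-01,  3.00000e-04]), 'tool_pos': array([0.4479, 0.2992, 0.1141]), 'orientation': array([ 1.799905e+02, -1.770000e-02, -9.853110e+01]), 'force': array([ 1.3632, -0.2538, -4.4904]), 'moment': array([-0.0881, -0.0413,  0.0215]), 'gripper_force': np.float64(29.9993), 'opening': np.float64(0.0639)}
```

View pics/s7.png

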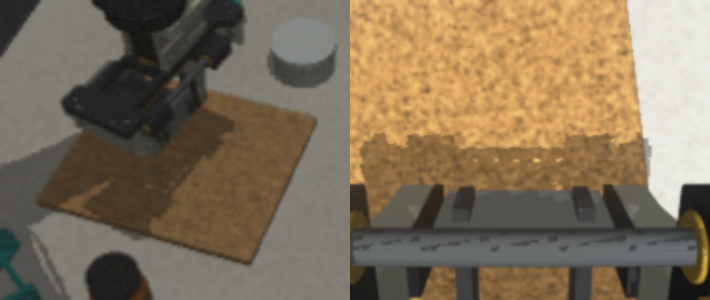

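```bash
python3 - <<'E'
from h import *
p=snap('wrist'); o=ctrl.get_obs(); t=np.array(o['tool_pos']); yw=np.radians(o['orientation'][2])
tx=np.array([np.cos(yw),np.sin(yw),0]); ty=np.array([np.sin(yw),-np.cos(yw),0]); piv=t+[0,0,.019]
def W(x,y,z,phi): # phi=0 lying (die z=+tx,y=up); phi=90 upright
    c,s=np.cos(phi),np.sin(phi); zz=c*tx+s*np.array([0,0,1]); yy=-s*tx+c*np.array([0,0,1])
    return piv+ty*x+yy*(y-.005)+zz*(z-.096)
for f in(0,20,30,40,50,60,70,80,90):
    print(f,[np.round(proj(p,W(x,y,z,np.radians(f)))).astype(int).tolist() for x,y,z in((.022,-10e-3,.1),(.022,.01,.1),(.032,-.02,.1),(.032,.02,.1),(.032,.02,.092),(.022,.003,.06),(.045,.02,.03),(.045,-.02,0))])
E
```

```text
0 [[294, 232], [299, 248], [308, 226], [322, 257], [321, 272], [294, 304], [335, 366], [317, 351]]
20 [[295, 226], [299, 252], [309, 215], [321, 268], [319, 278], [291, 287], [326, 337], [311, 307]]
30 [[295, 224], [299, 254], [310, 211], [321, 272], [318, 279], [291, 278], [322, 321], [309, 286]]
40 [[296, 222], [299, 256], [312, 207], [320, 275], [317, 280], [290, 269], [319, 305], [307, 266]]
50 [[296, 222], [299, 258], [313, 205], [319, 278], [316, 280], [289, 259], [317, 290], [307, 246]]
60 [[297, 222], [298, 260], [315, 204], [318, 279], [315, 278], [289, 250], [315, 274], [306, 226]]
70 [[298, 223], [298, 261], [316, 204], [317, 280], [314, 276], [289, 240], [314, 258], [307, 207]]
80 [[299, 225], [298, 262], [318, 206], [316, 280], [313, 274], [289, 231], [314, 243], [308, 188]]
90 [[299, 228], [298, 262], [320, 210], [315, 278], [312, 271], [289, 222], [314, 228], [309, 170]]
```

The wrist picture matches a die that is still level, so pad friction is holding it. The moment reading will tell too, so I'll fit the tilt numerically from the mask.

```bash
cat > tilt.py <<'E'
from fit import *
DB=[box(-.045,.045,-.02,.02,0,.03),box(-.025,-.019,-.01,.01,.03,.092),box(.019,.025,-.01,.01,.03,.092),box(-.032,.032,-.02,.02,.092,.1)]
def tilt(yo=.005,img='wrist',verbose=1):
    M=[]
    for _ in range(3):
        p=snap(img); o=ctrl.get_obs(); M.append(np.r_[o['force'],o['moment']])
    t=np.array(o['tool_pos']); yw=np.radians(o['orientation'][2])
    tx=np.array([np.cos(yw),np.sin(yw),0]); ty=np.array([np.sin(yw),-np.cos(yw),0]); up=np.array([0,0,1.]); piv=t+.019*up
    print('t',o['clock'],'tcp',t.round(4),'yaw',o['orientation'][2].round(1),'open',o['opening'].round(4),'F,M',np.mean(M,0).round(3),'Mclose',(np.mean(M,0)[3:]@ty).round(3))
    ds=[d for d in ctrl.silhouettes(p,'die')]
    for d in ds: print('mask',np.round(d['centre']),d['mask'].sum(),round(float(d['p']),2))
    if not ds: return
    d=max(ds,key=lambda d:d['mask'][150:350,150:360].sum()); m=cv2.resize(d['mask'].astype(np.uint8),None,fx=2,fy=2,interpolation=0)
    # sky: score visible mask against model: fraction of mask inside model
    R=[]
    for f in range(-10,111,10):
        c,s=np.cos(np.radians(f)),np.sin(np.radians(f)); zz=c*tx+s*up; yy=-s*tx+c*up
        B=[piv+b[:,:1]*ty+(b[:,1:2]-yo)*yy+(b[:,2:]-.096)*zz for b in DB]
        r=render(p,B,2); R.append((f,round((r&m).sum()/m.sum(),3),round((r&m).sum()/(r|m).sum(),3)))
    print(R)
E
python3 -c "
from tilt import *
tilt(); tilt(img='side')"
```

```text
Traceback (most recent call last):
  File "tilt.py", line 9, in tilt
    print('t',o['clock'],'tcp',t.round(4),'yaw',o['orientation'][2].round(1),'open',o['opening'].round(4),'F,M',np.mean(M,0).round(3),'Mclose',(np.mean(M,0)[3:]@ty).round(3))
                                                                                    ^^^^^^^^^^^^^^^^^^
AttributeError: 'float' object has no attribute 'round'
```

```bash
sed -i "s/o\['opening'\].round(4)/np.round(o['opening'],4)/; s/o\['orientation'\]\[2\].round(1)/np.round(o['orientation'][2],1)/" tilt.py
python3 -c "
from tilt import *
tilt(); tilt(img='side')"
```

```text
t 15.1 tcp [0.448  0.2993 0.1144] yaw -98.5 open 0.0637 F,M [ 0.265 -0.469 -5.05  -0.173 -0.064  0.038] Mclose 0.162
mask [255. 245.] 3662 0.65
[(-10, np.float64(0.799), np.float64(0.197)), (0, np.float64(0.968), np.float64(0.211)), (10, np.float64(0.979), np.float64(0.195)), (20, np.float64(0.991), np.float64(0.211)), (30, np.float64(0.997), np.float64(0.239)), (40, np.float64(0.996), np.float64(0.284)), (50, np.float64(0.908), np.float64(0.306)), (60, np.float64(0.794), np.float64(0.296)), (70, np.float64(0.802), np.float64(0.297)), (80, np.float64(0.799), np.float64(0.249)), (90, np.float64(0.791), np.float64(0.207)), (100, np.float64(0.781), np.float64(0.177)), (110, np.float64(0.782), np.float64(0.166))]
t 15.3 tcp [0.4479 0.2993 0.1144] yaw -98.5 open 0.0638 F,M [ 0.012  0.544 -4.907 -0.108 -0.012 -0.01 ] Mclose 0.105
mask [335. 177.] 624 0.73
mask [175. 155.] 237 0.68
mask [391. 196.] 735 0.62
mask [198. 116.] 87 0.58
[(-10, np.float64(0.0), np.float64(0.0)), (0, np.float64(0.0), np.float64(0.0)), (10, np.float64(0.0), np.float64(0.0)), (20, np.float64(0.0), np.float64(0.0)), (30, np.float64(0.0), np.float64(0.0)), (40, np.float64(0.0), np.float64(0.0)), (50, np.float64(0.0), np.float64(0.0)), (60, np.float64(0.0), np.float64(0.0)), (70, np.float64(0.0), np.float64(0.0)), (80, np.float64(0.0), np.float64(0.0)), (90, np.float64(0.0), np.float64(0.0)), (100, np.float64(0.0), np.float64(0.0)), (110, np.float64(0.0), np.float64(0.0))]
```

carry_out:
  deltas:
    - [[0,0,-0.25,0,-1],[0,0,0,0,-1],[0,0,-0.25,0,-1],[0,0,0,0,-1],[0,0,-0.25,0,-1]]

```text
clock: 15.85
tool_pos: [0.4408, 0.2925, 0.1464]
orientation: [179.0, -1.4, -98.7]
force: [-2.7, -2.7, -8.3]
opening: 0.0637
gripper_force: 30.0
```

```bash
sed -i "s/d=max(ds,key=lambda d:d\['mask'\]\[150:350,150:360\].sum())/c0=proj(p,piv); d=min(ds,key=lambda d:np.hypot(*(d['centre']-c0)))/; s/print(R)/print([tuple(map(float,r)) for r in R]); print('rows',np.where(m.any(1))[0][[0,-1]]\/2,'cols',np.where(m.any(0))[0][[0,-1]]\/2)/" tilt.py
python3 -c "
from tilt import *
tilt(); tilt(img='side')"
```

```text
t 16.0 tcp [0.4491 0.3004 0.1651] yaw -98.5 open 0.0635 F,M [ 2.23   2.174  0.333  0.492 -0.607 -0.006] Mclose -0.576
mask [256. 226.] 6384 0.66
mask [432. 219.] 162 0.52
[(-10.0, 0.355, 0.124), (0.0, 0.458, 0.146), (10.0, 0.564, 0.171), (20.0, 0.66, 0.218), (30.0, 0.785, 0.302), (40.0, 0.846, 0.392), (50.0, 0.894, 0.509), (60.0, 0.88, 0.572), (70.0, 0.881, 0.568), (80.0, 0.965, 0.549), (90.0, 0.951, 0.451), (100.0, 0.934, 0.38), (110.0, 0.8, 0.288)]
rows [199.  283.5] cols [197.  316.5]
t 16.2 tcp [0.4474 0.2989 0.1639] yaw -98.6 open 0.0636 F,M [-0.078 -0.506 -5.051 -0.065 -0.024  0.006] Mclose 0.061
mask [332. 173.] 613 0.97
mask [101. 227.] 993 0.79
mask [172. 161.] 489 0.72
mask [391. 194.] 757 0.62
mask [200. 131.] 37 0.47
[(-10.0, 0.31, 0.098), (0.0, 0.387, 0.125), (10.0, 0.457, 0.152), (20.0, 0.495, 0.173), (30.0, 0.576, 0.226), (40.0, 0.694, 0.316), (50.0, 0.809, 0.445), (60.0, 0.926, 0.546), (70.0, 0.848, 0.426), (80.0, 0.738, 0.317), (90.0, 0.635, 0.242), (100.0, 0.581, 0.21), (110.0, 0.54, 0.193)]
rows [143.  181.5] cols [150.  190.5]
```

Shaking worked: the fit now gives a tilt of about 65–70°. One more shake.

carry_out:
  deltas:
    - [[0,0,0.2,0,-1],[0,0,-0.05,0,-1],[0,0,0.2,0,-1],[0,0,-0.05,0,-1],[0,0,0,0,-1]]

```text
clock: 16.75
tool_pos: [0.4498, 0.3004, 0.1668]
orientation: [-179.8, 0.1, -98.4]
force: [1.9, 2.6, -2.7]
opening: 0.0637
gripper_force: 30.0
```

carry_out:
  deltas:
    - [[0,0,0,0,-1],[0,0,0,0,-1]]

```text
clock: 16.95
tool_pos: [0.4473, 0.2988, 0.1639]
orientation: [179.9, -0.0, -98.5]
force: [0.0, -0.5, -5.3]
opening: 0.0636
gripper_force: 30.0
```

```bash
sed -i "s/range(-10,111,10)/range(40,116,5)/" tilt.py
python3 -c "
from tilt import *
tilt(); tilt(img='side')"
```

```text
t 17.1 tcp [0.4477 0.2991 0.1645] yaw -98.5 open 0.0634 F,M [ 0.556 -0.011 -5.265  0.035 -0.092 -0.012] Mclose -0.048
mask [253. 224.] 6197 0.9
mask [427. 218.] 127 0.72
[(40.0, 0.803, 0.353), (45.0, 0.834, 0.405), (50.0, 0.855, 0.461), (55.0, 0.867, 0.526), (60.0, 0.877, 0.55), (65.0, 0.878, 0.545), (70.0, 0.868, 0.538), (75.0, 0.985, 0.608), (80.0, 1.0, 0.559), (85.0, 1.0, 0.508), (90.0, 1.0, 0.469), (95.0, 1.0, 0.436), (100.0, 1.0, 0.403), (105.0, 0.974, 0.367), (110.0, 0.856, 0.303), (115.0, 0.794, 0.272)]
rows [197.  251.5] cols [198.  315.5]
t 17.3 tcp [0.4479 0.2993 0.1645] yaw -98.5 open 0.0634 F,M [ 4.920e-01  4.600e-02 -5.208e+00  1.100e-02 -7.100e-02 -5.000e-03] Mclose -0.021
mask [390. 195.] 705 0.86
mask [175. 162.] 428 0.83
mask [101. 227.] 901 0.82
mask [333. 176.] 666 0.64
mask [202. 130.] 42 0.41
[(40.0, 0.641, 0.253), (45.0, 0.682, 0.296), (50.0, 0.742, 0.35), (55.0, 0.811, 0.419), (60.0, 0.936, 0.494), (65.0, 0.975, 0.483), (70.0, 0.931, 0.424), (75.0, 0.888, 0.375), (80.0, 0.83, 0.326), (85.0, 0.768, 0.284), (90.0, 0.714, 0.25), (95.0, 0.645, 0.216), (100.0, 0.602, 0.196), (105.0, 0.584, 0.189), (110.0, 0.568, 0.183), (115.0, 0.554, 0.179)]
rows [143.  183.5] cols [154.  190.5]
```

The die hangs at about 75–80°. I lower it until its near edge touches, then sweep it along the pivot arc to square the foot on the board.

carry_out:
  deltas:
    - [[0,0,0.1,0,-1],[0,0,0.2,0,-1],[0,0,0.3,0,-1],[0,0,0.355,0,-1],[0,0,0.36,0,-1]]

```text
clock: 17.85
tool_pos: [0.4477, 0.2988, 0.0916]
orientation: [180.0, -0.1, -98.5]
force: [0.1, 0.4, -5.1]
opening: 0.0637
gripper_force: 30.0
```

carry_out:
  deltas:
    - [[-0.026,0,0.004,0,-1],[-0.052,0,0.01,0,-1],[-0.078,0,0.014,0,-1],[-0.104,0,0.018,0,-1],[-0.13,0,0.022,0,-1]]

```text
clock: 18.35
tool_pos: [0.4536, 0.327, 0.0921]
orientation: [-179.8, 0.2, -98.4]
force: [-6.4, -3.8, 25.9]
opening: 0.0636
gripper_force: 30.0
```

```bash
python3 -c "
from tilt import *
tilt(); tilt(img='side')"
```

```text
t 18.5 tcp [0.4537 0.3276 0.0922] yaw -98.4 open 0.0634 F,M [-5.729 -2.427 20.875 -0.942  2.37   0.027] Mclose 1.278
mask [256. 223.] 6666 0.63
mask [473. 217.] 274 0.52
[(40.0, 0.77, 0.357), (45.0, 0.794, 0.407), (50.0, 0.816, 0.464), (55.0, 0.833, 0.529), (60.0, 0.842, 0.554), (65.0, 0.848, 0.555), (70.0, 0.847, 0.552), (75.0, 0.97, 0.632), (80.0, 0.998, 0.6), (85.0, 0.999, 0.547), (90.0, 0.999, 0.501), (95.0, 0.999, 0.465), (100.0, 0.998, 0.431), (105.0, 0.966, 0.39), (110.0, 0.847, 0.322), (115.0, 0.776, 0.282)]
rows [195.  252.5] cols [196.  317.5]
t 18.7 tcp [0.4537 0.3275 0.0922] yaw -98.4 open 0.0632 F,M [-5.3230e+00 -2.4850e+00  2.0419e+01 -9.2600e-01  2.1510e+00  1.7000e-02] Mclose 1.231
mask [390. 195.] 667 0.89
mask [169. 180.] 474 0.82
mask [ 99. 227.] 1007 0.77
mask [333. 178.] 642 0.68
mask [199. 120.] 265 0.65
[(40.0, 0.437, 0.19), (45.0, 0.466, 0.22), (50.0, 0.543, 0.279), (55.0, 0.593, 0.34), (60.0, 0.723, 0.427), (65.0, 0.832, 0.493), (70.0, 0.953, 0.562), (75.0, 0.929, 0.516), (80.0, 0.886, 0.454), (85.0, 0.819, 0.389), (90.0, 0.769, 0.34), (95.0, 0.681, 0.286), (100.0, 0.591, 0.237), (105.0, 0.514, 0.198), (110.0, 0.454, 0.17), (115.0, 0.419, 0.157)]
rows [158.  198.5] cols [155.  186.5]
```

The edge is pressing on the board with about 20 N, so I drag further to finish squaring it.

carry_out:
  deltas:
    - [[-0.03,0,0,0,-1],[-0.06,0,0,0,-1],[-0.09,0,0,0,-1],[-0.12,0,0,0,-1],[-0.12,0,0,0,-1]]

```text
clock: 19.25
tool_pos: [0.457, 0.3515, 0.0907]
orientation: [-179.8, 0.2, -98.4]
force: [-0.3, 0.0, 9.3]
opening: 0.0632
gripper_force: 30.0
```

```bash
python3 -c "
from tilt import *
tilt(); tilt(img='side')"
```

```text
t 19.4 tcp [0.457  0.3512 0.0907] yaw -98.4 open 0.0633 F,M [-1.211 -0.275  8.283 -0.105  0.34  -0.014] Mclose 0.154
mask [486. 206.] 1217 0.88
mask [257. 219.] 7845 0.85
[(40.0, 0.656, 0.331), (45.0, 0.674, 0.372), (50.0, 0.693, 0.421), (55.0, 0.707, 0.476), (60.0, 0.716, 0.496), (65.0, 0.721, 0.497), (70.0, 0.717, 0.493), (75.0, 0.827, 0.572), (80.0, 0.89, 0.584), (85.0, 0.982, 0.624), (90.0, 0.987, 0.579), (95.0, 0.987, 0.536), (100.0, 0.988, 0.499), (105.0, 0.96, 0.454), (110.0, 0.859, 0.381), (115.0, 0.782, 0.332)]
rows [179.  251.5] cols [194.  319.5]
t 19.6 tcp [0.457  0.3511 0.0907] yaw -98.4 open 0.0635 F,M [-1.518e+00  3.500e-01  8.146e+00 -8.400e-02  3.420e-01 -4.000e-03] Mclose 0.134
mask [388. 197.] 809 0.9
mask [103. 227.] 970 0.83
mask [332. 175.] 562 0.77
mask [198. 120.] 359 0.73
mask [383. 162.] 19850 0.19
[(40.0, 0.0, 0.0), (45.0, 0.0, 0.0), (50.0, 0.0, 0.0), (55.0, 0.0, 0.0), (60.0, 0.0, 0.0), (65.0, 0.0, 0.0), (70.0, 0.0, 0.0), (75.0, 0.0, 0.0), (80.0, 0.0, 0.0), (85.0, 0.0, 0.0), (90.0, 0.0, 0.0), (95.0, 0.0, 0.0), (100.0, 0.0, 0.0), (105.0, 0.0, 0.0), (110.0, 0.0, 0.0), (115.0, 0.0, 0.0)]
rows [109.  131.5] cols [175.  206.5]
```

carry_out:
  deltas:
    - [[-0.02,0,0.004,0,-1],[-0.04,0,0.008,0,-1],[-0.06,0,0.012,0,-1],[-0.08,0,0.012,0,-1],[-0.08,0,0.012,0,-1]]

```text
clock: 20.15
tool_pos: [0.4588, 0.3668, 0.0881]
orientation: [-179.9, 0.2, -98.4]
force: [-4.2, -0.2, 8.9]
opening: 0.0634
gripper_force: 30.0
```

```bash
python3 -c "
from tilt import *
tilt()"
```

```text
t 20.3 tcp [0.4588 0.3665 0.0881] yaw -98.5 open 0.0632 F,M [-2.965 -0.246  8.586 -0.293  1.088 -0.062] Mclose 0.45
mask [486. 198.] 1700 0.68
mask [255. 215.] 9040 0.6
[(40.0, 0.572, 0.31), (45.0, 0.588, 0.346), (50.0, 0.605, 0.389), (55.0, 0.618, 0.436), (60.0, 0.625, 0.453), (65.0, 0.63, 0.456), (70.0, 0.63, 0.455), (75.0, 0.721, 0.521), (80.0, 0.787, 0.547), (85.0, 0.833, 0.55), (90.0, 0.903, 0.579), (95.0, 0.977, 0.608), (100.0, 0.982, 0.57), (105.0, 0.956, 0.519), (110.0, 0.87, 0.444), (115.0, 0.807, 0.393)]
rows [162.  252.5] cols [192.  321.5]
```

The foot should now be flat: the TCP height is 0.088 m against 0.089 m expected. I release gently.

carry_out:
  deltas:
    - [[0,0,-0.004,0,-1],[0,0,-0.004,0,0.48],[0,0,-0.004,0,0.54],[0,0,-0.004,0,0.62],[0,0,-0.004,0,0.75]]

```text
clock: 20.85
tool_pos: [0.4579, 0.3647, 0.0863]
orientation: [-180.0, -0.0, -98.5]
force: [0.1, 0.4, -0.2]
opening: 0.0739
gripper_force: 0.0
```

carry_out:
  deltas:
    - [[0,0,0,0,1],[0,0,0,0,1],[0,0,0,0,1],[0,0,0,0,1]]

```text
clock: 21.25
tool_pos: [0.4578, 0.3646, 0.0864]
orientation: [-180.0, -0.0, -98.5]
force: [-0.2, 0.1, 0.4]
opening: 0.0873
gripper_force: 0.0
```

```bash
python3 -c "
from tilt import *
tilt(); tilt(img='side')"
```

```text
t 21.4 tcp [0.4578 0.3646 0.0864] yaw -98.5 open 0.0876 F,M [ 0.397 -0.059 -0.247  0.054 -0.053  0.017] Mclose -0.062
mask [489. 196.] 1454 0.93
mask [262. 220.] 8535 0.67
[(40.0, 0.593, 0.31), (45.0, 0.609, 0.346), (50.0, 0.623, 0.387), (55.0, 0.636, 0.433), (60.0, 0.641, 0.451), (65.0, 0.643, 0.451), (70.0, 0.639, 0.445), (75.0, 0.721, 0.497), (80.0, 0.777, 0.513), (85.0, 0.825, 0.517), (90.0, 0.919, 0.565), (95.0, 0.96, 0.559), (100.0, 0.961, 0.524), (105.0, 0.94, 0.481), (110.0, 0.859, 0.415), (115.0, 0.813, 0.378)]
rows [167.  251.5] cols [201.  326.5]
t 21.6 tcp [0.4577 0.3646 0.0864] yaw -98.5 open 0.0878 F,M [-0.108 -0.162  0.089  0.067 -0.064 -0.001] Mclose -0.076
mask [391. 198.] 754 0.82
mask [104. 227.] 934 0.71
mask [334. 175.] 535 0.66
mask [162. 176.] 791 0.64
mask [194. 117.] 442 0.62
[(40.0, 0.342, 0.208), (45.0, 0.338, 0.216), (50.0, 0.349, 0.235), (55.0, 0.355, 0.247), (60.0, 0.438, 0.311), (65.0, 0.556, 0.404), (70.0, 0.662, 0.501), (75.0, 0.738, 0.565), (80.0, 0.825, 0.643), (85.0, 0.897, 0.708), (90.0, 0.955, 0.765), (95.0, 0.925, 0.712), (100.0, 0.85, 0.615), (105.0, 0.784, 0.536), (110.0, 0.716, 0.47), (115.0, 0.65, 0.412)]
rows [155.  199.5] cols [151.  177.5]
```

The die stands upright on the board; the side fit peaks at 90° and the fingers are clear. I raise, turn 90° and measure the die again.

carry_out:
  deltas:
    - [[0,0,-0.05,0,1],[0,0,-0.15,0,1],[0,0,-0.35,0,1],[0,0,-0.6,0,1],[0,0,-0.85,0,1]]

```text
clock: 22.15
tool_pos: [0.4575, 0.3641, 0.2589]
orientation: [-180.0, -0.0, -98.5]
force: [1.7, 1.0, 0.3]
opening: 0.0878
gripper_force: 0.0
```

carry_out:
  deltas:
    - [[0.2,0,0,-0.12,1],[0.2,0,0,-0.12,1],[0.2,0,0,-0.12,1],[0.2,0,0,-0.12,1],[0.2,0,0,-0.12,1]]

```text
clock: 22.65
tool_pos: [0.4518, 0.3248, 0.2574]
orientation: [-179.9, 0.0, -55.2]
force: [-0.6, 0.3, -0.1]
opening: 0.0872
gripper_force: 0.0
```

```bash
cat > up.py <<'E'
from fit import *
def up(z0):
    return [box(-.045,.045,-.02,.02,z0,z0+.03),box(-.025,-.019,-.01,.01,z0+.03,z0+.092),box(.019,.025,-.01,.01,z0+.03,z0+.092),box(-.032,.032,-.02,.02,z0+.092,z0+.1)]
def find(names,q0,z0):
    V=[]
    for n in names:
        p=snap(n); ds=ctrl.silhouettes(p,'die'); c0=proj(p,[q0[0],q0[1],z0+.05])
        if ds:
            d=min(ds,key=lambda d:np.hypot(*(d['centre']-c0))); print(n,c0.round(),np.round(d['centre']),d['mask'].sum()); V.append((p,d['mask']))
    for v in V: q,f=fit([v],up(z0),q0,[.005,.005,.05]); print(q.round(4),np.degrees(q[2]).round(2),round(f,3))
    q,f=fit(V,up(z0),q0,[.005,.005,.05]); print('all',q.round(4),np.degrees(q[2]).round(2),round(f,3)); return q
E
python3 -c "
from up import *
o=ctrl.get_obs();print(o['clock'],o['tool_pos'],o['orientation'])
find(('top','side','wrist'),[.459,.364,-.148],.012)
"
```

```text
22.65 [0.45177702 0.32481712 0.25739832] [-1.79946454e+02  1.48389879e-02 -5.52109217e+01]
top [173. 213.] [170. 210.] 149
side [163. 172.] [162. 175.] 797
wrist [235. 192.] [241. 193.] 2704
[ 0.4558  0.3654 -0.073 ] -4.18 0.713
[ 0.4534  0.3565 -0.041 ] -2.35 0.166
[ 0.4533  0.3553 -0.1603] -9.18 0.16
all [ 0.4534  0.3554 -0.1608] -9.21 1.047
```

```bash
python3 -c "
from up import *
go([.40,.36,.257],-9.2)
"
```

```text
[-0.2901, 0.1156, -0.0018, -0.1293]
```

carry_out:
  deltas:
    - [[-0.29,0.116,0,-0.1278,1],[-0.29,0.116,0,-0.1278,1],[-0.29,0.116,0,-0.1278,1],[-0.29,0.116,0,-0.1278,1],[-0.29,0.116,0,-0.1278,1]]

```text
clock: 23.45
tool_pos: [0.3996, 0.3599, 0.2565]
orientation: [-180.0, -0.0, -12.4]
force: [0.3, 0.1, 0.5]
opening: 0.0874
gripper_force: 0.0
```

carry_out:
  deltas:
    - [[0,0,0,0,1],[0,0,0,0,1]]

```text
clock: 23.65
tool_pos: [0.3998, 0.3597, 0.2564]
orientation: [180.0, 0.0, -12.9]
force: [-0.5, 0.1, -0.5]
opening: 0.0873
gripper_force: 0.0
```

```bash
python3 -c "
from up import *
o=ctrl.get_obs();print(o['clock'],o['tool_pos'],o['orientation'])
q=find(('top','side','wrist'),[.4533,.3556,-.16],.012)
go([q[0],q[1],.2],np.degrees(q[2]))
p=snap('wrist'); print([onz(p,d['centre'],.108).round(4).tolist() for d in ctrl.spot_point(p,'die_plate')])
"
```

```text
23.65 [0.39984837 0.35974417 0.25636954] [ 1.79996377e+02  1.61626033e-03 -1.29202112e+01]
top [176. 215.] [170. 215.] 110
side [165. 175.] [163. 174.] 799
wrist [250. 129.] [248. 130.] 2377
[ 0.4539  0.3586 -0.1035] -5.93 0.788
[ 0.452   0.3556 -0.1168] -6.69 0.156
[ 0.4524  0.3556 -0.1638] -9.38 0.111
all [ 0.4529  0.3557 -0.1557] -8.92 1.072
[0.2627, -0.0386, 0.2818, -0.0104]
[[0.2855, 0.3809, 0.108], [0.4516, 0.3522, 0.108]]
```

carry_out:
  deltas:
    - [[0.26,-0.038,0.1,-0.0104,1],[0.26,-0.038,0.28,-0.0104,1],[0.26,-0.038,0.28,-0.0104,1],[0.26,-0.038,0.28,-0.0104,0.6],[0.26,-0.038,0.28,-0.0104,0.6]]

```text
clock: 24.55
tool_pos: [0.4526, 0.3566, 0.2022]
orientation: [-179.9, -0.1, -8.8]
force: [-0.2, 0.4, 0.2]
opening: 0.0766
gripper_force: 0.0
```

```bash
python3 -c "
from up import *
o=ctrl.get_obs();print(o['clock'],o['tool_pos'],o['orientation'])
p=snap('wrist'); print([onz(p,d['centre'],.108).round(4).tolist() for d in ctrl.spot_point(p,'die_plate')])
q=find(('side','wrist'),[.4525,.3556,-.16],.012)
go([.4525,.3556,.087],-9.2)
"
```

```text
24.55 [0.45257797 0.35655195 0.20219127] [-1.79902168e+02 -8.47486759e-02 -8.81900331e+00]
[]
side [165. 175.] [163. 177.] 718
wrist [257. 182.] [257. 189.] 3175
[ 0.4511  0.3565 -0.075 ] -4.3 0.231
[ 0.4532  0.356  -0.153 ] -8.76 0.178
all [ 0.4523  0.356  -0.154 ] -8.83 0.424
[0.0019, 0.0026, 0.5716, 0.0011]
```

carry_out:
  deltas:
    - [[0,0.003,0.15,0,0.6],[0,0.003,0.3,0,0.6],[0,0.003,0.45,0,0.6],[0,0.003,0.54,0,0.6],[0,0.003,0.57,0,0.6]]

```text
clock: 25.35
tool_pos: [0.4514, 0.3543, 0.0846]
orientation: [179.8, 0.1, -8.8]
force: [-0.6, -1.2, 1.1]
opening: 0.07
gripper_force: 0.0
```

carry_out:
  deltas:
    - [[0,0,0,0,0.3],[0,0,0,0,0.1],[0,0,0,0,0],[0,0,0,0,-1],[0,0,0,0,-1]]

```text
clock: 25.85
tool_pos: [0.4525, 0.3555, 0.0873]
orientation: [-179.9, -0.0, -8.8]
force: [-0.1, -1.0, 3.6]
opening: 0.0397
gripper_force: 30.0
```

carry_out:
  deltas:
    - [[0,0,0,0,-1],[0,0,-0.05,0,-1],[0,0,-0.15,0,-1],[0,0,-0.25,0,-1],[0,0,-0.25,0,-1]]

```text
clock: 26.35
tool_pos: [0.4531, 0.3564, 0.1388]
orientation: [-179.8, -0.1, -8.8]
force: [0.2, 1.4, -3.4]
opening: 0.0391
gripper_force: 30.0
```

```bash
python3 -c "
from up import *
o=ctrl.get_obs();print({k:np.round(v,3) for k,v in o.items()})
t=o['tool_pos']
q=find(('side','wrist'),[t[0],t[1],-.155],t[2]-.075)
a=(t,o['orientation'][2]); b=([.47,.23,.29],-9); c=([.48,.08,.30],-8);d=([.48,-.07,.30],-6)
go(*b,a);go(*c,b);go(*d,c)
"
```

```text
{'clock': np.float64(26.35), 'joint_pos': array([ 5.7640e+01,  1.5377e+01, -1.9046e+01,  3.0000e-02, -5.5346e+01,
        2.3521e+01]), 'qvel': array([-0.045,  1.659, -2.553, -1.008,  3.069, -0.025]), 'tau': array([-4.8000e-02, -4.9906e+01,  2.6815e+01,  6.5230e+00, -9.3300e-01,
       -4.0000e-03]), 'tool_pos': array([0.453, 0.356, 0.139]), 'orientation': array([-1.79798e+02, -1.15000e-01, -8.82200e+00]), 'force': array([ 0.235,  1.443, -3.431]), 'moment': array([ 0.131, -0.175, -0.061]), 'gripper_force': np.float64(29.982), 'opening': np.float64(0.039)}
side [161. 162.] [157. 169.] 622
wrist [254. 223.] [256. 224.] 7431
[ 0.447   0.3579 -0.0171] -0.98 0.394
[ 0.4534  0.3553 -0.1655] -9.48 0.365
all [ 0.4525  0.3559 -0.1564] -8.96 0.778
[0.1806, 0.6114, -0.7558, 0.0005]
[0.1667, 0.7329, -0.05, -0.0028]
[0.1044, 0.7427, -0.0, -0.0056]
```

Gripped at 39 mm. I carry it to the front of the store.

carry_out:
  deltas:
    - [[0.02,0.06,-0.2,0,-1],[0.06,0.2,-0.4,0,-1],[0.12,0.4,-0.6,0,-1],[0.16,0.55,-0.75,0,-1],[0.18,0.611,-0.756,0,-1]]

```text
clock: 27.05
tool_pos: [0.4705, 0.2273, 0.2917]
orientation: [-179.8, -0.3, -8.9]
force: [0.9, 0.4, -3.9]
opening: 0.0392
gripper_force: 30.0
```

carry_out:
  deltas:
    - [[0.03,0.15,-0.05,-0.003,-1],[0.07,0.32,-0.05,-0.003,-1],[0.11,0.49,-0.05,-0.003,-1],[0.14,0.64,-0.05,-0.003,-1],[0.167,0.733,-0.05,-0.003,-1]]

```text
clock: 27.55
tool_pos: [0.4783, 0.0771, 0.2956]
orientation: [179.9, 0.2, -7.8]
force: [0.8, 0.0, -4.9]
opening: 0.0395
gripper_force: 30.0
```

carry_out:
  deltas:
    - [[0.02,0.14,0,-0.0056,-1],[0.045,0.31,0,-0.0056,-1],[0.07,0.48,0,-0.0056,-1],[0.09,0.65,0,-0.0056,-1],[0.104,0.743,0,-0.0056,-1]]

```text
clock: 28.05
tool_pos: [0.4789, -0.0729, 0.2955]
orientation: [180.0, 0.2, -5.8]
force: [0.1, 0.5, -4.8]
opening: 0.0395
gripper_force: 30.0
```

```bash
python3 -c "
from up import *
o=ctrl.get_obs();print({k:np.round(v,3) for k,v in o.items()})
t=o['tool_pos']
q=find(('wrist',),[t[0],t[1],-.105],t[2]-.075)
a=(t,o['orientation'][2]); b=([.55,-.16,.30],-5.9); c=([.5955,-.1637,.24],-5.9)
go(*b,a);go(*c,b)
"
```

```text
{'clock': np.float64(28.05), 'joint_pos': array([ 1.4640e+01,  2.4000e-02, -1.5840e+01, -3.4000e-02, -7.4326e+01,
        6.9547e+01]), 'qvel': array([-22.209,   3.094,   2.991,  -0.344,   0.44 ,  21.651]), 'tau': array([  1.842, -33.053,  31.938,   8.109,  -0.061,  -0.271]), 'tool_pos': array([ 0.479, -0.073,  0.296]), 'orientation': array([179.964,   0.19 ,  -5.822]), 'force': array([ 0.119,  0.482, -4.811]), 'moment': array([ 0.057, -0.159,  0.021]), 'gripper_force': np.float64(29.982), 'opening': np.float64(0.039)}
wrist [257. 223.] [253. 225.] 7483
[ 0.4798 -0.0717 -0.1224] -7.01 0.338
all [ 0.4798 -0.0717 -0.1224] -7.01 0.338
[0.3979, 0.3971, -0.0224, 0.0002]
[0.2282, -0.005, 0.3, -0.0]
```

carry_out:
  deltas:
    - [[0.05,0.05,0,0,-1],[0.15,0.15,0,0,-1],[0.27,0.28,0,0,-1],[0.37,0.38,-0.01,0,-1],[0.398,0.397,-0.02,0,-1]]

```text
clock: 28.65
tool_pos: [0.5528, -0.1596, 0.2993]
orientation: [180.0, 0.2, -5.8]
force: [-1.4, 0.5, -5.6]
opening: 0.0394
gripper_force: 30.0
```

carry_out:
  deltas:
    - [[0.07,0,0.03,0,-1],[0.14,0,0.1,0,-1],[0.2,0,0.2,0,-1],[0.228,-0.005,0.3,0,-1],[0.228,-0.005,0.3,0,-1]]

```text
clock: 29.15
tool_pos: [0.5956, -0.1602, 0.2364]
orientation: [-180.0, 0.4, -5.7]
force: [-0.8, 0.8, -5.5]
opening: 0.0394
gripper_force: 30.0
```

```bash
python3 -c "
from up import *
p=snap('wrist')
o=ctrl.get_obs();print({k:np.round(v,4) for k,v in o.items()})
t=o['tool_pos']
q=find(('wrist','side'),[t[0],t[1],-.103],t[2]-.075)
p=snap('wrist','w9.png'); ds=ctrl.silhouettes(p,'cradle')
for d in ds: print(np.round(d['centre']),d['mask'].sum(),d['p'],onz(p,d['centre'],.03).round(4))
print('expect',proj(p,[.5955,-.1637,.03]))
go([.5955,-.1637,.13],-5.9)
"
```

```text
{'clock': np.float64(29.2), 'joint_pos': array([ 2.99880e+00,  1.49098e+01, -5.70910e+00, -3.58000e-02,
       -6.96632e+01,  8.13276e+01]), 'qvel': array([-0.2194, -2.2801,  2.2451,  1.2223, -0.9462,  0.0084]), 'tau': array([ 3.00000e-03, -5.15836e+01,  3.04089e+01,  7.40020e+00,
        3.02400e-01, -2.50000e-03]), 'tool_pos': array([ 0.596 , -0.1606,  0.2387]), 'orientation': array([179.9906,   0.2839,  -5.6863]), 'force': array([-0.4743, -0.244 , -3.411 ]), 'moment': array([-0.0593,  0.0314, -0.004 ]), 'gripper_force': np.float64(29.9814), 'opening': np.float64(0.0396)}
wrist [257. 223.] [255. 226.] 7656
side [374. 150.] [374. 152.] 946
[ 0.5979 -0.1601 -0.1172] -6.71 0.325
[ 0.5993 -0.1605 -0.0945] -5.41 0.058
all [ 0.5991 -0.1602 -0.0986] -5.65 0.386
[259. 149.] 1704 0.85 [ 0.6237 -0.1683  0.03  ]
expect [257.72643539 170.44549656]
[-0.0064, 0.0116, 0.5643, 0.0005]
```

View pics/w9.png

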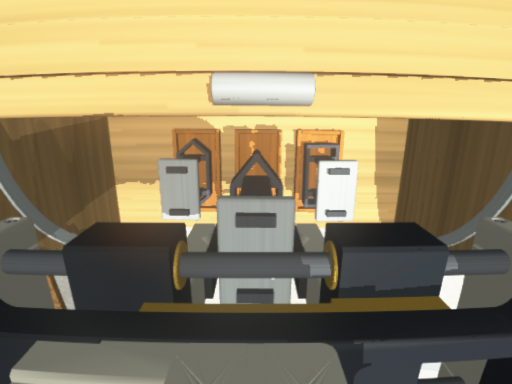

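The wrist view shows the held die upright with its plate at (257,248). It points into the store above the middle cradle at (258,150), and the neighbours stand untouched. I lower it.

carry_out:
  deltas:
    - [[-0.011,0.018,0.1,0,-1],[-0.011,0.018,0.23,0,-1],[-0.011,0.018,0.37,0,-1],[-0.011,0.018,0.49,0,-1],[-0.011,0.018,0.55,0,-1]]

```text
clock: 30.0
tool_pos: [0.5931, -0.1649, 0.1301]
orientation: [-180.0, 0.1, -5.8]
force: [-0.2, 0.3, -5.7]
opening: 0.0396
gripper_force: 30.0
```

carry_out:
  deltas:
    - [[0,0,0,0,-1],[0,0,0.02,0,-1],[0,0,0.06,0,-1],[0,0,0.07,0,-1],[0,0,0.07,0,-1]]

```text
clock: 30.5
tool_pos: [0.5941, -0.165, 0.1175]
orientation: [-180.0, 0.0, -5.7]
force: [-0.2, -0.2, -5.0]
opening: 0.0398
gripper_force: 30.0
```

```bash
python3 -c "
from up import *
o=ctrl.get_obs();print({k:np.round(v,4) for k,v in o.items()})
t=o['tool_pos']
q=find(('wrist','side'),[t[0]+.0025,t[1],-.103],t[2]-.075)
"
```

```text
{'clock': np.float64(30.5), 'joint_pos': array([ 2.60290e+00,  2.01882e+01, -1.51064e+01, -1.90000e-03,
       -5.47132e+01,  8.16519e+01]), 'qvel': array([ 0.0481, -0.1992,  0.4116,  0.2381, -0.3131, -0.0998]), 'tau': array([ 2.86000e-02, -5.67708e+01,  2.73891e+01,  6.75130e+00,
        1.95500e-01, -2.00000e-04]), 'tool_pos': array([ 0.5941, -0.165 ,  0.1175]), 'orientation': array([-1.799996e+02,  8.000000e-03, -5.746400e+00]), 'force': array([-0.1736, -0.2393, -4.9718]), 'moment': array([-0.0442,  0.0061, -0.0498]), 'gripper_force': np.float64(29.9813), 'opening': np.float64(0.0398)}
wrist [256. 220.] [252. 225.] 7739
side [362. 182.] [358. 181.] 641
[ 0.5951 -0.1639 -0.1125] -6.45 0.318
[ 0.5925 -0.1635 -0.1215] -6.96 0.157
all [ 0.5944 -0.1638 -0.1162] -6.66 0.476
```

carry_out:
  deltas:
    - [[0.004,-0.004,0.02,0,-1],[0.004,-0.004,0.04,0,-1],[0.004,-0.004,0.06,0,-1],[0.004,-0.004,0.075,0,-1],[0.004,-0.004,0.08,0,-1]]

```text
clock: 31.2
tool_pos: [0.595, -0.1644, 0.1013]
orientation: [180.0, 0.0, -5.7]
force: [-1.7, -0.1, 0.4]
opening: 0.0392
gripper_force: 30.0
```

carry_out:
  deltas:
    - [[0,0,0,0,-1],[0,0,0.003,0,-1]]

```text
clock: 31.4
tool_pos: [0.5953, -0.1644, 0.1013]
orientation: [180.0, -0.0, -5.7]
force: [-1.0, -0.4, 0.1]
opening: 0.0394
gripper_force: 30.0
```

The load is off at exactly the recess height (0.1013 m). I release with a limited opening and lift straight up.

carry_out:
  deltas:
    - [[0,0,0,0,0],[0,0,0,0,0.15],[0,0,0,0,0.32],[0,0,0,0,0.32],[0,0,0,0,0.32]]

```text
clock: 31.9
tool_pos: [0.5951, -0.1643, 0.1011]
orientation: [-180.0, -0.0, -5.7]
force: [0.4, 0.6, -0.5]
opening: 0.0576
gripper_force: 0.0
```

carry_out:
  deltas:
    - [[0,0,0,0,0.32],[0,0,-0.04,0,0.32],[0,0,-0.2,0,0.32],[0,0,-0.45,0,0.32],[0,0,-0.7,0,0.32]]

```text
clock: 32.4
tool_pos: [0.5945, -0.1644, 0.2428]
orientation: [180.0, 0.1, -5.7]
force: [1.8, -0.2, -0.2]
opening: 0.0578
gripper_force: 0.0
```

carry_out:
  deltas:
    - [[-0.05,0,-0.15,0,0.5],[-0.25,0,-0.3,0,1],[-0.375,0,-0.35,0,1],[-0.375,0,-0.35,0,1],[-0.375,0,-0.35,0,1]]

```text
clock: 32.9
tool_pos: [0.5202, -0.1567, 0.3123]
orientation: [-180.0, -0.1, -5.7]
force: [0.1, -0.4, -0.2]
opening: 0.0869
gripper_force: 0.0
```

```bash
python3 -c "
from up import *
o=ctrl.get_obs();print(o['clock'],o['tool_pos'],o['orientation'],o['opening'])
q=find(('wrist','side','top'),[.5955,-.164,-.103],.026)
p=snap('side'); 
L=ctrl.spot_point(p,'pull'); print([(d['p'],onz(p,d['centre'],.252).round(4)) for d in L])
go([.692,-.1735,.30],-6.1)
"
```

```text
32.9 [ 0.52021089 -0.156717    0.31225748] [-1.79973747e+02 -1.36954701e-01 -5.73807248e+00] 0.0868542426786352
wrist [256. 111.] [256. 109.] 2084
side [360. 186.] [360. 186.] 615
top [338. 160.] [338. 167.] 81
[ 0.5948 -0.1643 -0.088 ] -5.04 0.067
[ 0.5987 -0.1628 -0.1081] -6.19 0.155
[ 0.5983 -0.1668 -0.1264] -7.24 0.843
all [ 0.5949 -0.164  -0.1032] -5.91 1.087
[(0.84, array([ 0.6821, -0.1685,  0.252 ]))]
[0.8609, -0.0026, 0.0512, 0.001]
```

The die stands in the cradle; the wrist fit gives (0.595, −0.164), cost 0.07. Now back to the pull to shut the tambour.

carry_out:
  deltas:
    - [[0.2,0,0,0.001,1],[0.45,0,0,0.001,1],[0.7,0,0,0.001,1],[0.85,0,0,0.001,1],[0.85,0,0,0.001,1]]

```text
clock: 33.8
tool_pos: [0.6924, -0.174, 0.3069]
orientation: [180.0, 0.3, -6.1]
force: [0.5, 0.2, -0.3]
opening: 0.0876
gripper_force: 0.0
```

carry_out:
  deltas:
    - [[0,0,0,0,1],[0,0,0,0,1]]

```text
clock: 34.0
tool_pos: [0.6891, -0.1738, 0.3109]
orientation: [180.0, 0.0, -6.1]
force: [-0.3, -0.4, -0.7]
opening: 0.0876
gripper_force: 0.0
```

```bash
python3 -c "
from up import *
o=ctrl.get_obs();print(o['clock'],o['tool_pos'],o['orientation'],o['opening'])
p=snap('wrist'); print([(d['p'],d['centre'],onz(p,d['centre'],.252).round(4)) for d in ctrl.spot_point(p,'pull')])
go([.690,-.1742,.238],-6.1)
"
```

```text
34.0 [ 0.68909661 -0.17383151  0.31085246] [ 1.79991833e+02  2.67983926e-02 -6.10824459e+00] 0.08757022980276193
[(0.96, [255.7, 214.3], array([ 0.6828, -0.1726,  0.252 ]))]
[0.0056, 0.0013, 0.3693, -0.0]
```

carry_out:
  deltas:
    - [[-0.015,0,0.12,0,1],[-0.015,0,0.25,0,1],[-0.015,0,0.365,0,1],[-0.015,0,0.365,0,1],[-0.015,0,0.365,0,0]]

```text
clock: 34.6
tool_pos: [0.6864, -0.1736, 0.2393]
orientation: [180.0, -0.0, -6.1]
force: [0.3, -1.1, 0.3]
opening: 0.0837
gripper_force: 0.0
```

carry_out:
  deltas:
    - [[0,0,0,0,0],[0,0,0,0,-1],[0,0,0,0,-1],[0,0,0,0,-1],[0,0,0,0,-1]]

```text
clock: 35.1
tool_pos: [0.6866, -0.1741, 0.2384]
orientation: [179.9, -0.0, -6.1]
force: [-0.5, -2.8, 1.0]
opening: 0.0498
gripper_force: 30.0
```

```bash
python3 - <<'E'
from fit import *
o=ctrl.get_obs(); print({k:np.round(v,4) for k,v in o.items()})
A=np.linspace(1.53,.09,13); k=222/200
for i in range(0,12,4):
    b=A[i]; print([[float(round(k*(np.cos(b)-np.cos(a)),3)),0,float(round(-k*(np.sin(a)-np.sin(b)),3))] for a in A[i+1:i+5]])
E
```

```text
{'clock': np.float64(35.1), 'joint_pos': array([ 1.51080e+00,  2.33132e+01,  6.38450e+00,  5.81000e-02,
       -7.30550e+01,  8.23620e+01]), 'qvel': array([-0.0441,  0.0051,  0.0021, -0.2335, -0.1075,  0.1101]), 'tau': array([  1.8978, -61.2625,  29.3642,   6.0101,   0.2599,  -0.0689]), 'tool_pos': array([ 0.6866, -0.1741,  0.2384]), 'orientation': array([ 1.799471e+02, -2.350000e-02, -6.110300e+00]), 'force': array([-0.5333, -2.8128,  0.9851]), 'moment': array([-1.0408,  0.0865,  0.0719]), 'gripper_force': np.float64(30.0001), 'opening': np.float64(0.0498)}
[[-0.132, 0, 0.013], [-0.262, 0, 0.043], [-0.388, 0, 0.087], [-0.507, 0, 0.146]]
[[-0.111, 0, 0.073], [-0.213, 0, 0.159], [-0.304, 0, 0.256], [-0.382, 0, 0.364]]
[[-0.065, 0, 0.116], [-0.116, 0, 0.239], [-0.151, 0, 0.368], [-0.171, 0, 0.499]]
```

carry_out:
  deltas:
    - [[-0.132,0,0.013,0,-1],[-0.262,0,0.043,0,-1],[-0.388,0,0.087,0,-1],[-0.507,0,0.146,0,-1],[-0.507,0,0.146,0,-1]]

```text
clock: 35.6
tool_pos: [0.5832, -0.1631, 0.2095]
orientation: [180.0, 0.0, -6.1]
force: [-4.4, -0.9, 6.2]
opening: 0.0498
gripper_force: 30.0
```

carry_out:
  deltas:
    - [[-0.111,0,0.073,0,-1],[-0.213,0,0.159,0,-1],[-0.304,0,0.256,0,-1],[-0.382,0,0.364,0,-1],[-0.382,0,0.364,0,-1]]

```text
clock: 36.1
tool_pos: [0.5064, -0.155, 0.1341]
orientation: [180.0, 0.2, -6.1]
force: [-4.0, -2.5, -1.0]
opening: 0.0498
gripper_force: 30.0
```

carry_out:
  deltas:
    - [[-0.065,0,0.116,0,-1],[-0.116,0,0.239,0,-1],[-0.151,0,0.368,0,-1],[-0.171,0,0.48,0,-1],[-0.171,0,0.5,0,-1]]

```text
clock: 36.6
tool_pos: [0.474, -0.1515, 0.0346]
orientation: [179.9, 0.2, -6.1]
force: [-11.5, 2.7, 33.3]
opening: 0.0495
gripper_force: 30.0
```

```bash
python3 - <<'E'
from fit import *
o=ctrl.get_obs(); print({k:np.round(v,4) for k,v in o.items() if k in('clock','tool_pos','force','moment','opening')})
E
```

```text
{'clock': np.float64(36.6), 'tool_pos': array([ 0.474 , -0.1515,  0.0346]), 'force': array([-11.5382,   2.677 ,  33.3317]), 'moment': array([ 0.8881,  4.3348, -0.0048]), 'opening': np.float64(0.0495)}
```

33 N upward: the rail is against its shut stop. I release and retreat.

carry_out:
  deltas:
    - [[0,0,0,0,-1],[0,0,-0.003,0,0.3],[0,0,-0.003,0,0.6],[0,0,-0.003,0,1],[0,0,-0.003,0,1]]

```text
clock: 37.1
tool_pos: [0.4762, -0.1508, 0.0368]
orientation: [-180.0, -0.0, -6.1]
force: [0.5, -0.1, 0.3]
opening: 0.0756
gripper_force: 0.0
```

carry_out:
  deltas:
    - [[0,0,0,0,1],[0,0,0,0,1],[-0.03,0,-0.2,0,1],[-0.06,0,-0.45,0,1],[-0.1,0,-0.7,0,1]]

```text
clock: 37.6
tool_pos: [0.4553, -0.1488, 0.1769]
orientation: [180.0, 0.1, -6.1]
force: [1.6, 0.3, -1.1]
opening: 0.0874
gripper_force: 0.0
```

carry_out:
  deltas:
    - [[-0.05,0,-0.2,0,1],[-0.1,0,-0.5,0,1],[-0.15,0,-0.6,0,1],[-0.15,0,-0.6,0,1],[-0.15,0,-0.6,0,1]]

```text
clock: 38.1
tool_pos: [0.4261, -0.1454, 0.2962]
orientation: [-180.0, -0.1, -6.1]
force: [0.3, 0.4, 0.7]
opening: 0.0877
gripper_force: 0.0
```

```bash
python3 - <<'E'
from fit import *
o=ctrl.get_obs(); print({k:np.round(v,4) for k,v in o.items() if k in('clock','tool_pos','force','moment','opening')})
R=[]
for n in('wrist','side','top'):
    p=snap(n)
    for d in ctrl.spot_point(p,'pull')[:2]: print(n,d['centre'],d['p'],[onz(p,d['centre'],z).round(4).tolist() for z in(.05,.07)],'expect shut',proj(p,[.690-.221*.9945,-.1737+.221*.1045,.05]).round(1)); 
E
```

```text
{'clock': np.float64(38.1), 'tool_pos': array([ 0.4261, -0.1454,  0.2962]), 'force': array([0.3434, 0.365 , 0.6761]), 'moment': array([-0.0121, -0.0196,  0.0074]), 'opening': np.float64(0.0877)}
wrist [255.2, 132.9] 0.96 [[0.4715, -0.1491, 0.05], [0.4729, -0.1493, 0.07]] expect shut [256.4 133.7]
side [343.5, 223.4] 0.91 [[0.4787, -0.1478, 0.05], [0.4648, -0.1462, 0.07]] expect shut [343.9 226.4]
```

The pull is at its shut place within the detector's noise (side row 223 against 226). To be sure, I press it down with closed fingers.

```bash
python3 -c "
from h import *
go([.4695,-.1506,.10],-6.1)"
```

```text
[0.219, 0.0016, 0.9725, -0.0]
```

carry_out:
  deltas:
    - [[0.05,0,0.2,0,-1],[0.12,0,0.45,0,-1],[0.219,0.002,0.7,0,-1],[0.219,0.002,0.9,0,-1],[0.219,0.002,0.97,0,-1]]

```text
clock: 38.9
tool_pos: [0.4667, -0.1507, 0.0962]
orientation: [180.0, 0.5, -6.2]
force: [-1.0, -0.2, 1.3]
opening: 0.0532
gripper_force: 0.0
```

carry_out:
  deltas:
    - [[0,0,0.05,0,-1],[0,0,0.12,0,-1],[0,0,0.17,0,-1],[0,0,0.19,0,-1],[0,0,0.2,0,-1]]

```text
clock: 39.4
tool_pos: [0.4699, -0.1507, 0.0617]
orientation: [180.0, -0.0, -6.1]
force: [-0.2, -0.4, 0.3]
opening: 0.0131
gripper_force: 0.0
```

carry_out:
  deltas:
    - [[0,0,0.005,0,-1],[0,0,0.01,0,-1],[0,0,0.01,0,-1]]

```text
clock: 39.7
tool_pos: [0.4699, -0.1506, 0.06]
orientation: [-180.0, -0.0, -6.1]
force: [-0.0, 0.8, -0.1]
opening: 0.0001
gripper_force: 0.0
```

The closed fingertips reach z = 0.060 without contact. The bar's top is therefore at or below 0.060 (0.058 when shut), so the tambour is closed within about 0.01 rad. I retreat, check the scene and hand in.

carry_out:
  deltas:
    - [[0,0,-0.2,0,-1],[-0.1,0,-0.45,0,-1],[-0.2,0,-0.7,0,-1],[-0.2,0,-0.9,0,-1],[-0.2,0,-0.9,0,-1]]

```text
clock: 40.2
tool_pos: [0.4328, -0.1469, 0.2469]
orientation: [-180.0, -0.7, -6.0]
force: [0.8, 0.1, -1.1]
opening: 0.0002
gripper_force: 0.0
```

carry_out:
  deltas:
    - [[0,0,0,0,-1],[0,0,0,0,-1]]

```text
clock: 40.4
tool_pos: [0.4294, -0.1463, 0.239]
orientation: [-180.0, 0.0, -6.1]
force: [0.1, 1.1, -0.1]
opening: 0.0003
gripper_force: 0.0
```

```bash
python3 - <<'E'
from fit import *
p=snap('side'); print([(d['centre'],d['p']) for d in ctrl.spot_point(p,'pull')],[(onz(p,d['centre'],0).round(3).tolist()) for n in('tin','jar') for d in ctrl.spot_point(p,n)])
print(ctrl.get_obs()['clock'], ctrl.close_job())
E
```

```text
[([342.5, 225.5], 0.9)] []
the job is handed in; nothing more can be done
40.6 None
```

The job is handed in at 40.6 s, with no verdict returned: the die stood upright on the board, then in the middle cradle, and the tambour is shut to within about 0.01 rad; the tin and jar were not re-measured at the end.

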